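# Plug the toothed ledge into the sloping board and rest the sanding block on it

### The arm

A 6-joint arm with a two-finger parallel gripper is mounted at the origin on a cart in front of the work surface, level with it; the furniture and walls round the work are solid. World frame = base frame: x ahead of the robot, y to its left, z up, the work surface at z = 0. Lengths are in mm, angles in rad, forces in N, time in s.
With the tool pointing down it reaches from about 350 to 875 mm from the base axis. Payload 4.2 kg.
Tool frame: the origin (TCP) lies midway between the tips of the shut fingers; the grasp point (between the pads) lies 19 mm behind it; z points along the fingers, y is the direction in which the jaws open and shut (so a half turn about z gives the same grasp; the last joint's range is limited). The gripper opens to 85 mm and grips with 20 to 120 N. Pads are 22 mm wide; open, the fingers measure 114 mm over their backs; the gripper's body (76 mm by 85 mm) begins 54 mm behind the grasp point. The pads swing forward as they close: fully open they stand 13 mm farther back than shut.
Start: joints at [1.503, 0.385, 0.008, 0, -1.194, -0.259], TCP at [200.601, 591.911, 231.312] pointing down, gripper open.
Joint ranges: [-3.14, 3.14], [-1.21, 2.06], [-1.07, 1.41], [-3.16, 2.05], [-2.99, -0.16], [-3.1, 3.1]. Speed limits (rad/s): [2.79, 2.79, 3.14, 3.14, 3.14, 3.14].

### API

Orientations are given as a unit quaternion [x, y, z, w].
In Python, from bench import readout, optics, workorder, nets gives the robot as it stands. The module is installed in compiled form; this text tells all that it offers.
- The arm moves only by the tool move_arm, never from a script. Its argument "steps" is a list of rows, each a list of 7 numbers: the opening, from -1 (shut) to 1 (fully open), so that 0 is half open, then the shift along the world's x, y, z in mm, then the turn, a rotation vector about the world's x, y, z in rad. In form: [[gripper, tx, ty, tz, wx, wy, wz], ...]. A call has 1 to 5 rows; each row is the pose to reach, as a shift and turn from the pose commanded when the call began; what a row does not reach only later rows make up. A row lasts 1/12 s, in which the tool goes at most 41.7 mm and 7.16 degrees, less where a joint would pass 70% of its speed; a pose out of reach is approached as far as the arm can. A call with a gripper value outside its range is refused whole. The fingers move at their own pace and stop on an object; the grip force is fixed at half the most. Time passes only in rows, so rows that repeat a pose let the fingers close. It gives the time, the measured TCP pose, the force and the opening at its end, in the units of the state.
- readout.read_state(): the state, without advancing time (a new reading comes with each control period).
- optics.get_image(name): name is "side" or "top"; returns a dict with "frame" (420x560x3 uint8, blue, green, red), "fx", "fy", "cx", "cy" (pixels), "rvec" (rotation vector, rad) and "tvec" (3), from world to camera coordinates, as OpenCV has them. Camera axes: x right, y down, z forward; pixel columns grow to the right and rows downward; lengths in mm; the calibration is good to about 2 mm. A picture is of the moment at which its call begins. There is no depth.
- workorder.job_done(): hands the job in, once; it reports no verdict.
Trained networks look in a picture, given as the dict that the camera call returned (one of the last four; its "shot" number tells which), for a name from the list of things; names that differ only in an ending like _2 or _b are one class to them, and where a whole thing is asked for, a point or a joint stands for the part that bears it (a point fixed in the world has none). Each returns a list of dicts, best first, with "conf" (0 to 1); they miss things now and then, are a little off and sometimes report something else, mostly with a low value. They report only what shows in the picture. A call takes as long as a camera call. They do not tell look-alikes from the thing itself.
- nets.silhouettes(name, picture): "region" (420x560 bool, what is visible of it) and "extent" ([left, top, right, bottom] in pixels, round what is visible of it).
- nets.tip_of(name, picture): "uv" ([column, row] in pixels: a listed point, or the origin of a listed thing).
The state is a dict: "clock": time; "joints": joint angles; "joint_vel": joint speeds; "joint_efforts": joint torques, N m; "position": TCP position; "ee_rot": TCP orientation; "contact_force": force on the tool from outside, world axes, zero at the start; "wrist_torque": the same for the moment, N m; "gripper_width": finger opening in mm.
Only numpy, scipy, OpenCV 4.12 (cv2) and the standard library are available. Lean on these libraries where they do the work, as an engineer would, in place of code of your own. Each camera call takes 0.05 s, during which the arm holds its last target.

### The job

Take the toothed ledge out of its grooved parking block and plug it into the row of slots near the lower edge of the sloping work board, every tooth in its own slot and the bar fully home on the board. Then lay the sanding block flat on the slope, long side running straight up the slope, with its short end resting against the middle of the ledge. Leave the dropper bottle, the glue tube and the small wooden block where they are.

Things in the scene. Friction and masses are not known exactly. Their poses are not given: they have to be found in the camera images.
- ledge: Toothed ledge, light wood, 0.12 kg: bar 24 (x) x 124 (y) x 32 mm high (z), five round-tipped teeth below at y = -48, -24, 0, 24, 48 mm, each 8 (x) x 10 (y) mm, 20 mm long. Origin: middle of the bar's underside; teeth point to -z. Ends alike: fits either way round. Starts upright in the parking block, teeth in the groove; grip the bar across its 24 mm.
- ledge_rest: Parking block, fixed, dark wood, 50 x 150 x 38 mm (x, y, z), groove 10.8 mm wide, 25 mm deep along its y in the top. Origin: centre of its underside, on the bench. The ledge's bar stands on its top, 38 mm above the bench. It may be left or right of the board.
- board: Deck of the fixed sloping board, plywood 24 mm thick, 30 deg slope, low edge to the robot. Origin: middle of the slot row on the top face, 56 mm above the bench; x up the slope, y along the row, z square out of the face. Face: x -35..165, y -110..110 mm. Five through slots, 11 (x) x 13 (y) mm, 2 mm chamfers, at y = -48, -24, 0, 24, 48. Ledge home: origins and z axes coincide.
- sanding_block: The sanding block, a wooden block with a thin abrasive sole, 35 mm (its x) x 70 mm (its y) x 22 mm high (its z), lying flat on the bench. Origin: centre of its underside. It starts on the side of the board that the parking block does not take.
- dropper_bottle: Small paint dropper bottle with an orange cap, 26 mm wide, 75 mm tall, standing near the board's front left corner; origin at the centre of its underside. To be left alone.
- tube: Glue tube lying behind, on the left, 35 x 126 x 23 mm; origin at the centre of its underside. To be left alone.
- small_block: Small brown wooden block, 25 x 40 x 30 mm, near the board's front right corner; origin at the centre of its underside. To be left alone.
Things that resemble listed ones, but are neither listed nor needed, are in the scene too. What is meant by the ledge is not blue, and is the larger of those in its own colour.

How it is judged (in metres and radians):
On the way, in this order (a step that is already met when the one before it is completed fails the run):
1. the ledge is home in the slots (distance between ledge and board below 0.0035 m and z of ledge in the frame of board below 0.0025 m and angle between the z axis of ledge and the z axis of board, either way round below 0.06 rad), for 0.2 s.
2. the sanding block lies on the slope against the ledge (x of sanding_block in the frame of board between 0.043 and 0.055 m and y of sanding_block in the frame of board between -0.025 and 0.025 m and z of sanding_block in the frame of board between -0.004 and 0.004 m and angle between the z axis of sanding_block and the z axis of board, either way round below 0.08 rad and angle between the y axis of sanding_block and the x axis of board, either way round below 0.15 rad), for 0.2 s.
At the end, for the whole second after the job is handed in: Ledge origin within 3.5 mm of the slot row's middle, at most 2.5 mm proud, square within 0.06 rad. Block flat on the board (0.08 rad), long side up the slope (0.15 rad), end at most 8 mm from the ledge, within 25 mm of its middle. All still; bottle, tube, small block within 30 mm of their starts (all of step 1 and all of step 2 and linear speed of each of ledge, sanding_block below 0.01 m/s); the robot touches nothing.
It fails at once if the dropper bottle, glue tube or small block was moved (distance of any of dropper_bottle, tube, small_block from where it was at the start of the episode above 0.03 m).
It also fails if it takes over 72 s, if anything falls off the work surface, if the arm or the gripper's body presses on something with over 40 N, if the wrist force passes 120 N, or if a joint passes its speed limit or range.

## Working session

There is one attempt and no reset: what is moved stays moved. The work goes in short steps, Python scripts to look and compute and a tool call to move; the robot and the scene stay as the last step left them, time stands still between calls to the robot, and variables do not carry over. Pictures are saved under pics/ and viewed, and the job is handed in when it is done.

Besides the shell and the picture viewer there is one more tool, called after "Emit:" as name(argument=value, ...), one argument or row to a line, values as JSON. move_arm: Moves the arm, as the interface text tells. Its arguments: {"type":"object","properties":{"steps":{"type":"array","items":{"type":"array","items":{"type":"number"}}}},"required":["steps"]}

```bash
mkdir -p pics; ls; cat > h.py <<'E'
import numpy as np, cv2
from bench import readout, optics, workorder, nets
def shot(n,fn=None,crop=None,scale=1):
    p=optics.get_image(n)
    if fn:
        f=p["frame"]
        if crop: f=f[crop[1]:crop[3],crop[0]:crop[2]]
        if scale!=1: f=cv2.resize(f,None,fx=scale,fy=scale,interpolation=cv2.INTER_CUBIC)
        cv2.imwrite("pics/"+fn,f)
    return p
def K(p): return np.array([[p["fx"],0,p["cx"]],[0,p["fy"],p["cy"]],[0,0,1.]])
def RT(p):
    return cv2.Rodrigues(np.array(p["rvec"],float))[0],np.array(p["tvec"],float).reshape(3)
def proj(p,X): return cv2.projectPoints(np.array(X,float).reshape(-1,1,3),np.array(p["rvec"],float),np.array(p["tvec"],float),K(p),None)[0].reshape(-1,2)
def ray(p,uv):
    R,t=RT(p); d=R.T@np.linalg.inv(K(p))@np.array([uv[0],uv[1],1.]); return -R.T@t,d/np.linalg.norm(d)
def onz(p,uv,z):
    o,d=ray(p,uv); return o+d*(z-o[2])/d[2]
E
python3 - <<'E'
from h import *
s=readout.read_state(); print(s)
for n in("side","top"):
    p=shot(n,n+"0.png")
    R,t=RT(p); print(n,p["fx"],-R.T@t, R[2])
    for k in["ledge","ledge_rest","board","sanding_block","dropper_bottle","tube","small_block"]:
        print(k,[(np.round(d["conf"],2),np.round(d["uv"])) for d in nets.tip_of(k,p)],[(np.round(d["conf"],2),d["extent"]) for d in nets.silhouettes(k,p)])
E
```

```text
pics
{'clock': 0.0, 'joints': array([ 1.50262632e+00,  3.85584840e-01,  6.61142417e-03, -4.92035805e-04,
       -1.19398996e+00, -2.58608763e-01]), 'joint_vel': array([-8.59620347e-05,  1.30905452e-03, -1.12833438e-03, -1.94291421e-04,
        1.62878432e-03,  9.14349564e-04]), 'joint_efforts': array([-3.80562715e-04, -3.92287338e+01,  1.88394821e+01,  4.18619201e+00,
       -4.74928893e-03,  9.44761837e-06]), 'position': array([200.41232843, 591.37850392, 230.19990388]), 'ee_rot': array([ 9.86666249e-01, -1.62752838e-01, -1.24607476e-04,  1.10035809e-03]), 'contact_force': array([-0.54238636, -0.05716729, -0.55859127]), 'wrist_torque': array([-0.04021717,  0.01113692,  0.0273347 ]), 'gripper_width': 85.30938514949696}
side 403.96213420197415 [  33.0534357  -775.9778096   440.13846112] [ 0.46906604  0.80489771 -0.36347865]
ledge [(np.float64(0.9), array([382., 252.])), (np.float64(0.79), array([344., 300.])), (np.float64(0.72), array([388., 281.]))] [(np.float64(0.93), [369.9, 263.6, 409.1, 294.8]), (np.float64(0.85), [362.2, 239.1, 406.6, 258.2]), (np.float64(0.65), [309.6, 266.0, 3
[... 927 characters left out ...]
59.1, 182.1, 389.0, 191.5]), (np.float64(0.54), [361.8, 216.1, 402.9, 240.5]), (np.float64(0.46), [335.6, 146.0, 348.3, 178.6])]
ledge_rest [(np.float64(0.84), array([379., 231.]))] [(np.float64(0.83), [354.5, 214.0, 410.0, 246.2])]
board [(np.float64(0.55), array([277., 212.]))] [(np.float64(0.71), [235.8, 154.9, 313.2, 227.0])]
sanding_block [(np.float64(0.76), array([171., 216.]))] [(np.float64(0.68), [155.8, 209.6, 179.6, 224.9])]
dropper_bottle [(np.float64(0.49), array([217., 248.]))] [(np.float64(0.52), [206.7, 244.7, 221.4, 255.0])]
tube [(np.float64(0.72), array([185., 178.]))] [(np.float64(0.72), [167.7, 172.0, 202.9, 184.2])]
small_block [(np.float64(0.7), array([331., 256.]))] []
```

View pics/side0.png

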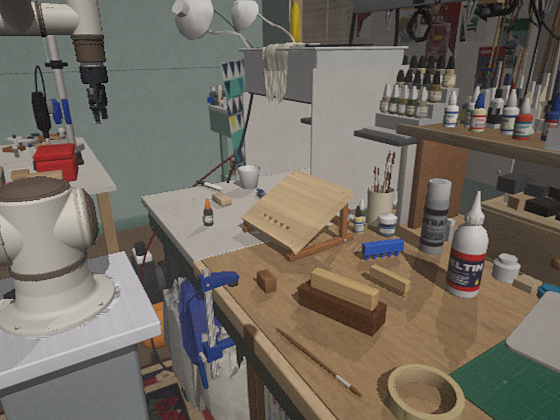

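View pics/top0.png

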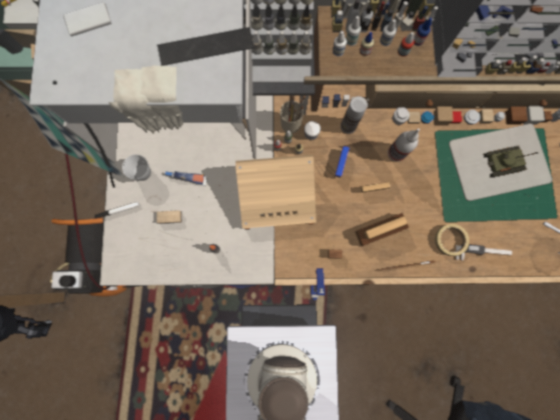

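```bash
python3 - <<'E'
import cv2
f=cv2.imread("pics/top0.png")[130:265,150:420]; cv2.imwrite("pics/top0c.png",cv2.resize(f,None,fx=2.95,fy=2.95,interpolation=cv2.INTER_CUBIC))
f=cv2.imread("pics/side0.png")[150:350,190:440]; cv2.imwrite("pics/side0c.png",cv2.resize(f,None,fx=3,fy=3,interpolation=cv2.INTER_CUBIC))
E
```

```text
(no output)
```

View pics/top0c.png

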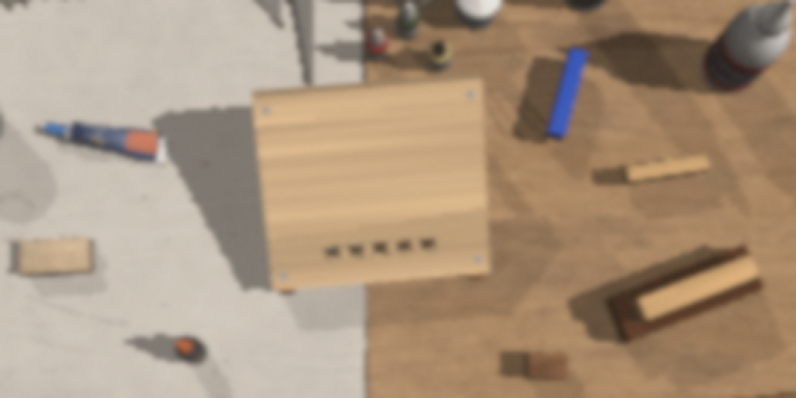

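View pics/side0c.png

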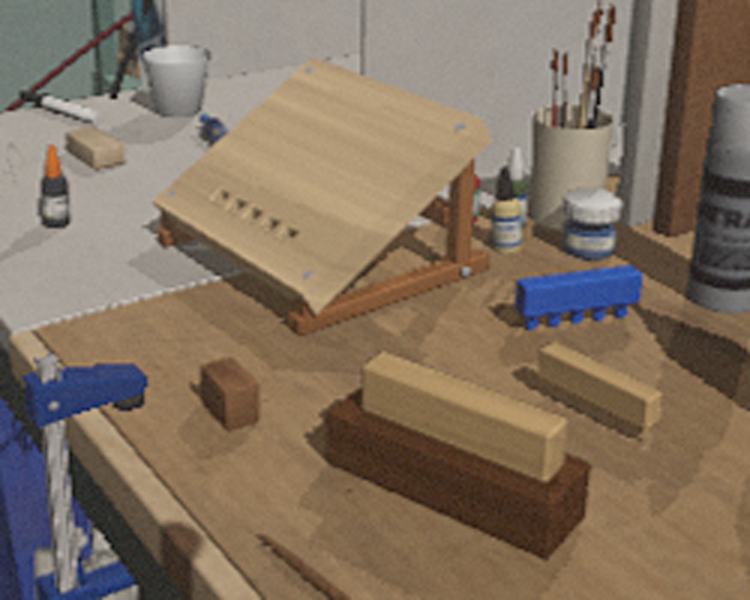

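The things that could be taken for the ledge are:
- the blue toothed bar at side (383,249) / top (342,162)
- the short light-wood bar on the bench at side (390,280) / top (376,187)
- the larger light-wood bar standing in the dark parking block at side (345,288) / top (384,229)

I choose the third: it isn't blue, it's the larger of the two wooden ones, and it stands in the parking block. The crop confirms it. Next I fit the poses.

```bash
cat > fit.py <<'E'
from h import *
from scipy.optimize import minimize
from scipy.ndimage import map_coordinates
from scipy.spatial.transform import Rotation as Ro
def boxfaces(lo,hi):
    c=[np.array([x,y,z],float) for x in(lo[0],hi[0]) for y in(lo[1],hi[1]) for z in(lo[2],hi[2])]
    F={}
    F['-x']=[0,1,3,2];F['+x']=[4,5,7,6];F['-y']=[0,1,5,4];F['+y']=[2,3,7,6];F['-z']=[0,2,6,4];F['+z']=[1,3,7,5]
    N={'x':0,'y':1,'z':2}
    return c,F,N
def visedges(p,lo,hi,Rm,t,skip=()):
    c,F,N=boxfaces(lo,hi); R,tt=RT(p); cam=-R.T@tt; es=set()
    W=[Rm@q+t for q in c]
    for f,ix in F.items():
        n=np.zeros(3); n[N[f[1]]]=1 if f[0]=='+' else -1
        n=Rm@n
        if n@(cam-W[ix[0]])>0:
            for i in range(4):
                e=tuple(sorted((ix[i],ix[(i+1)%4])))
                es.add(e)
    es=[e for e in es if e not in skip]
    return [(W[a],W[b]) for a,b in es]
def grads(f,s):
    g=cv2.GaussianBlur(f.astype(np.float32),(0,0),s) if s>0 else f.astype(np.float32)
    gx=cv2.Sobel(g,cv2.CV_32F,1,0,ksize=3)/8; gy=cv2.Sobel(g,cv2.CV_32F,0,1,ksize=3)/8
    return gx,gy
def score(p,G,segs):
    tot=0;n=0
    for a,b in segs:
        P=np.array([a+(b-a)*u for u in np.linspace(0.06,0.94,40)])
        uv=proj(p,P); d=uv[-1]-uv[0]; L=np.linalg.norm(d)
        if L<4: continue
        nn=np.array([-d[1],d[0]])/L
        v=0
        for ch in range(3):
            gx=map_coordinates(G[0][...,ch],[uv[:,1],uv[:,0]],order=1,mode='nearest'); gy=map_coordinates(G[1][...,ch],[uv[:,1],uv[:,0]],order=1,mode='nearest')
            v=v+np.abs(np.mean(gx*nn[0]+gy*nn[1]))
        tot+=L*np.sqrt(v); n+=L
    return tot/n
def avg(n,k=4):
    ps=[optics.get_image(n) for _ in range(k)]; p=dict(ps[-1]); p["avg"]=np.mean([q["frame"].astype(np.float32) for q in ps],0); return p
def fit(cams,pose,segf,x0,step=(8,8,.08)):
    x=np.array(x0,float)
    for s,m in((2.0,1),(1.0,.4),(0.6,.15)):
        Gs=[grads(p["avg"],s) for p in cams]
        f=lambda y:-np.mean([score(p,G,segf(p,*pose(y))) for p,G in zip(cams,Gs)])
        best=None
        for sg in((1,1,1),(-1,1,-1),(1,-1,-1),(-1,-1,1)):
            sim=np.vstack([x]+[x+np.eye(3)[i]*step[i]*m*sg[i] for i in range(3)])
            r=minimize(f,x,method="Nelder-Mead",options=dict(initial_simplex=sim,xatol=1e-3,fatol=1e-5,maxiter=300))
            if best is None or r.fun<best.fun: best=r
        x=best.x
    return x,-best.fun
def rz(a): return Ro.from_euler('z',a).as_matrix()
SL=Ro.from_euler('y',-np.pi/6).as_matrix() # x axis up-slope: (cos30,0,sin30)
def Pboard(y): return rz(y[2])@SL,np.array([y[0],y[1],56.])
def Pat(z): return lambda y:(rz(y[2]),np.array([y[0],y[1],z]))
def Sboard(p,R,t): return visedges(p,(-35,-110,-24),(165,110,0),R,t)
def Sbar(p,R,t): return visedges(p,(-12,-62,0),(12,62,32),R,t)
def Srest(p,R,t): return visedges(p,(-25,-75,0),(25,75,38),R,t)
def Ssand(p,R,t): return visedges(p,(-17.5,-35,0),(17.5,35,22),R,t)
def overlay(p,seglists,fn,crop,sc):
    f=cv2.resize(p["frame"][crop[1]:crop[3],crop[0]:crop[2]],None,fx=sc,fy=sc,interpolation=cv2.INTER_CUBIC)
    for segs,col in seglists:
        for a,b in segs:
            q=(proj(p,[a,b])-np.array(crop[:2])+.5)*sc-.5
            cv2.line(f,tuple(int(v) for v in np.round(q[0]*16)),tuple(int(v) for v in np.round(q[1]*16)),col,1,cv2.LINE_AA,4)
    cv2.imwrite("pics/"+fn,f)
E
cat > m1.py <<'E'
from fit import *
import pickle
S=avg("side",3);T=avg("top",3); pickle.dump((S,T),open("cams.pkl","wb"))
ini={}
b=onz(T,(277,212),56); l=onz(T,(384,227),70); s=onz(T,(170,216),22)
print("init",b,l,s)
res={}
for nm,P,Sg,x0 in(("board",Pboard,Sboard,[b[0],b[1],0.07]),("ledge",Pat(38.),Sbar,[l[0],l[1],-1.2]),("rest",Pat(0.),Srest,[l[0],l[1],-1.2]),("sand",Pat(0.),Ssand,[s[0],s[1],0.0])):
    for cn,cs in(("S",[S]),("T",[T]),("ST",[S,T])):
        r=fit(cs,P,Sg,x0); print(nm,cn,np.round(r[0],3),round(r[1],3)); res[nm+cn]=r[0]
pickle.dump(res,open("res.pkl","wb"))
for p,n,c,sc in((S,"side1.png",(190,150,440,350),3),(T,"top1.png",(150,130,420,265),2.95)):
    overlay(p,[(Sboard(p,*Pboard(res["boardST"])),(0,0,255)),(Sbar(p,*Pat(38.)(res["ledgeST"])),(0,255,0)),(Srest(p,*Pat(0.)(res["restST"])),(255,255,0)),(Ssand(p,*Pat(0.)(res["sandST"])),(0,0,255))],n,c,sc)
E
python3 m1.py
```

```text
init [481.84724679  13.13012863  56.        ] [ 433.0226046  -297.73791923   70.        ] [477.64726384 336.06908343  22.        ]
board S [4.74782e+02 4.20200e+00 7.70000e-02] 5.266
board T [4.72072e+02 7.42200e+00 1.08000e-01] 5.27
board ST [4.75651e+02 6.40500e+00 8.70000e-02] 4.976
ledge S [ 424.563 -308.418   -1.361] 2.457
ledge T [ 447.156 -272.566   -2.774] 7.259
ledge ST [ 399.974 -325.072   -2.331] 2.849
rest S [ 428.192 -260.154   -1.404] 2.15
rest T [ 412.02  -287.559   -1.189] 2.464
rest ST [ 430.149 -280.188   -1.517] 2.237
sand S [4.75489e+02 3.30419e+02 2.60000e-02] 6.103
sand T [ 4.73858e+02  3.37579e+02 -5.00000e-03] 5.018
sand ST [4.75011e+02 3.34705e+02 5.10000e-02] 5.323
```

```bash
sed -i 's/l\[0\],l\[1\],-1.2/l[0],l[1],0.4/g' m1.py; python3 m1.py
```

```text
init [481.84724679  13.13012863  56.        ] [ 433.0226046  -297.73791923   70.        ] [477.64726384 336.06908343  22.        ]
board S [4.74725e+02 4.28000e+00 7.60000e-02] 5.269
board T [4.72075e+02 7.42800e+00 1.08000e-01] 5.269
board ST [4.75658e+02 6.42300e+00 8.70000e-02] 4.977
ledge S [ 4.33300e+02 -3.10325e+02  3.18000e-01] 5.319
ledge T [ 4.34572e+02 -3.07399e+02  3.62000e-01] 8.934
ledge ST [ 4.34153e+02 -3.09088e+02  3.40000e-01] 6.927
rest S [ 4.33355e+02 -3.05929e+02  3.55000e-01] 5.211
rest T [ 4.43967e+02 -2.94759e+02  3.64000e-01] 6.573
rest ST [ 4.44208e+02 -2.98947e+02  3.86000e-01] 4.875
sand S [4.75476e+02 3.30402e+02 2.70000e-02] 6.087
sand T [ 4.73857e+02  3.37586e+02 -5.00000e-03] 5.018
sand ST [4.75014e+02 3.34715e+02 5.10000e-02] 5.319
```

View pics/side1.png

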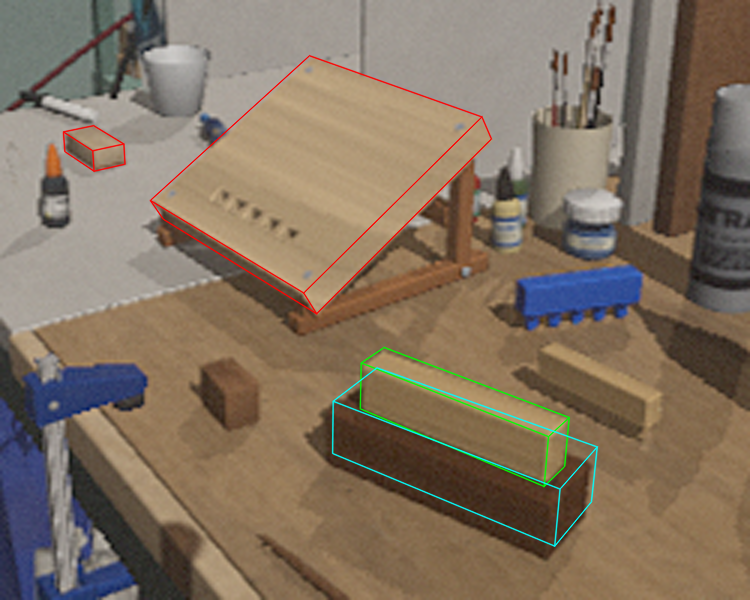

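View pics/top1.png

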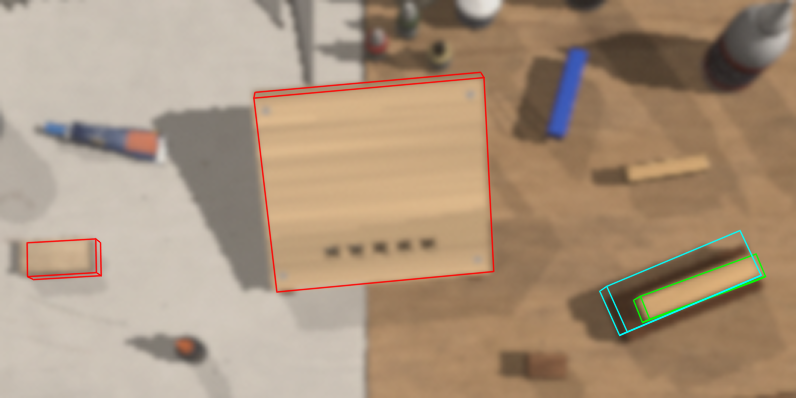

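```bash
cat > rapid.py <<'E'
from fit import *
from scipy.optimize import least_squares
import pickle
def prof(img,uv,n,w):
    s=np.arange(-w-1,w+1.01,.25)
    P=uv[:,None,:]+s[None,:,None]*n
    V=np.stack([map_coordinates(img[...,c],[P[...,1],P[...,0]],order=1,mode='nearest') for c in range(3)],-1)
    D=np.linalg.norm(V[:,4:]-V[:,:-4],axis=-1); sc=s[2:-2]   # derivative over 1px
    return sc,D
def meas(p,segs,w,ns=25):
    img=cv2.GaussianBlur(p["avg"],(0,0),0.6); out=[]
    for a,b in segs:
        X=np.array([a+(b-a)*u for u in np.linspace(.08,.92,ns)]); uv=proj(p,X); d=uv[-1]-uv[0]
        L=np.linalg.norm(d)
        if L<6: continue
        n=np.array([-d[1],d[0]])/L
        sc,D=prof(img,uv,n,w)
        # smooth along edge for noise
        D=cv2.GaussianBlur(D,(1,0+5),0) if False else D
        m=D.mean(0); k=int(np.argmax(m)); 
        i=D[:, max(0,k-8):k+9].argmax(1)+max(0,k-8)
        pk=D[np.arange(ns),i]
        for j in range(ns):
            if 0<i[j]<len(sc)-1 and pk[j]>4:
                y0,y1,y2=D[j,i[j]-1:i[j]+2]; den=y0-2*y1+y2
                off=sc[i[j]]+ (0.5*(y0-y2)/den*.25 if den<0 else 0)
                out.append((uv[j]+off*n,n,L/ns,a+(b-a)*np.linspace(.08,.92,ns)[j]))
    return out
def pcor(p,c):
    q=dict(p); q["tvec"]=np.array(p["tvec"],float).reshape(3)+c[3:]; R,_=RT(p)
    Rn=Ro.from_rotvec(c[:3]).as_matrix()@R; q["rvec"]=cv2.Rodrigues(Rn)[0]
    q["tvec"]=Ro.from_rotvec(c[:3]).as_matrix()@(np.array(p["tvec"],float).reshape(3))+c[3:]
    return q
def solve(cams,objs,x0,cor0=None,ws=(5,3,2,2),usecor=True,verb=True):
    # objs: name->(posefn, {camidx:segfn})
    names=list(objs); x=np.concatenate([np.zeros(6*len(cams)) if cor0 is None else cor0]+[np.array(x0[n],float) for n in names]); nc=6*len(cams)
    for w in ws:
        M=[]
        for k,nm in enumerate(names):
            xo=x[nc+3*k:nc+3*k+3]; R,t=objs[nm][0](xo)
            for ci,sf in objs[nm][1].items():
                q=pcor(cams[ci],x[6*ci:6*ci+6])
                for uv,n,wt,X in meas(q,sf(q,R,t),w): M.append((k,ci,uv,n,R.T@(X-t)))
        K_=np.array([m[0] for m in M]);C_=np.array([m[1] for m in M]);UV=np.array([m[2] for m in M]);N_=np.array([m[3] for m in M]);O=np.array([m[4] for m in M])
        def res(y,full=False):
            r=np.zeros(len(M))
            for k,nm in enumerate(names):
                R,t=objs[nm][0](y[nc+3*k:nc+3*k+3])
                for ci in range(len(cams)):
                    s=(K_==k)&(C_==ci)
                    if s.any(): r[s]=((proj(pcor(cams[ci],y[6*ci:6*ci+6]),O[s]@R.T+t)-UV[s])*N_[s]).sum(1)
            if full: return r
            pr=y[:nc].reshape(-1,6)/np.array([.002,.002,.002,2,2,2]) if usecor else y[:nc].reshape(-1,6)*1e6
            return np.concatenate([r/0.3,pr.ravel()*3])
        sol=least_squares(res,x,loss='soft_l1',x_scale=np.concatenate([np.tile([.002]*3+[2]*3,len(cams)),np.tile([1,1,.01],len(names))])); x=sol.x
    r=res(x,True)
    if verb:
        print("cor",np.round(x[:nc].reshape(-1,6),4).tolist())
        for k,nm in enumerate(names): print(nm,np.round(x[nc+3*k:nc+3*k+3],4),[ (ci,round(float(np.median(np.abs(r[(K_==k)&(C_==ci)]))),2)) for ci in objs[nm][1]])
    return x[:nc],{nm:x[nc+3*k:nc+3*k+3] for k,nm in enumerate(names)}
def topface(lo,hi):
    c=[np.array(v,float) for v in((lo[0],lo[1],hi[2]),(hi[0],lo[1],hi[2]),(hi[0],hi[1],hi[2]),(lo[0],hi[1],hi[2]))]
    return lambda p,R,t:[(R@c[i]+t,R@c[(i+1)%4]+t) for i in range(4)]
tb=topface((-35,-110,-24),(165,110,0)); 
def fr(lo,hi,idx):
    g=topface(lo,hi); return lambda p,R,t:[g(p,R,t)[i] for i in idx]
E
cat > m2.py <<'E'
from rapid import *
S,T=pickle.load(open("cams.pkl","rb"))
objs={"board":(Pboard,{0:tb,1:tb}),"ledge":(Pat(38.),{0:Sbar,1:topface((-12,-62,0),(12,62,32))}),
"sand":(Pat(0.),{0:Ssand,1:topface((-17.5,-35,0),(17.5,35,22))})}
x0={"board":[474,6,.085],"ledge":[434,-309,.34],"sand":[475,334,0.02]}
solve([S,T],objs,x0,usecor=False)
c,r=solve([S,T],objs,x0)
pickle.dump((c,r),open("res2.pkl","wb"))
slots=lambda R,t:[(R@np.array(a,float)+t,R@np.array(b,float)+t) for y in(-48,-24,0,24,48) for a,b in(((-5.5,y-6.5,0),(5.5,y-6.5,0)),((5.5,y-6.5,0),(5.5,y+6.5,0)),((5.5,y+6.5,0),(-5.5,y+6.5,0)),((-5.5,y+6.5,0),(-5.5,y-6.5,0)))]
for p,n,cr,sc,i in((S,"side2.png",(200,150,400,350),3,0),(T,"top2.png",(230,140,420,260),4,1)):
    p=pcor(p,c[6*i:6*i+6])
    B=Pboard(r["board"])
    overlay(p,[(tb(p,*B),(0,0,255)),(slots(*B),(255,0,0)),(Sbar(p,*Pat(38.)(r["ledge"])),(0,255,0)),(Ssand(p,*Pat(0.)(r["sand"])),(0,0,255))],n,cr,sc)
E
python3 m2.py
```

```text
cor [[-0.0, 0.0, 0.0, 0.0, 0.0, -0.0], [0.0, -0.0, -0.0, -0.0, -0.0, 0.0]]
board [4.755827e+02 9.562100e+00 7.280000e-02] [(0, 0.55), (1, 0.25)]
ledge [ 4.339136e+02 -3.084372e+02  3.346000e-01] [(0, 0.99), (1, 0.76)]
sand [4.757472e+02 3.359316e+02 3.330000e-02] [(0, 0.33), (1, 0.98)]
cor [[0.0127, -0.0, -0.0046, 0.3129, 14.694, 9.3185], [-0.0007, -0.0026, 0.0072, 0.1984, 0.352, -4.3222]]
board [4.768779e+02 7.439400e+00 7.870000e-02] [(0, 0.21), (1, 0.22)]
ledge [ 4.369135e+02 -3.070863e+02  3.546000e-01] [(0, 0.4), (1, 0.19)]
sand [4.746994e+02 3.331859e+02 4.540000e-02] [(0, 0.23), (1, 1.15)]
```

View pics/side2.png

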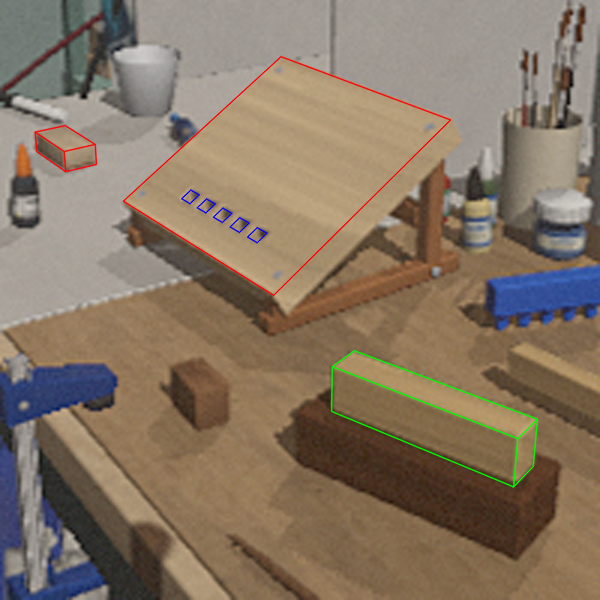

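View pics/top2.png

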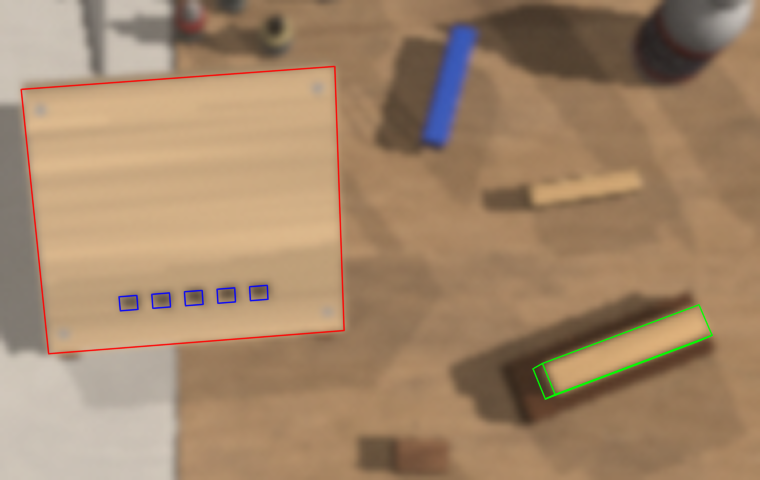

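```bash
python3 - <<'E'
from rapid import *
S,T=pickle.load(open("cams.pkl","rb")); c,r=pickle.load(open("res2.pkl","rb"))
X=[200.4,591.4,230.2]
for p,i in((S,0),(T,1)):
    print(proj(p,[X,[0,0,0]]),proj(pcor(p,c[6*i:6*i+6]),[X,[0,0,0]]))
f=S["frame"][20:140,40:160]; cv2.imwrite("pics/g.png",cv2.resize(f,None,fx=5,fy=5,interpolation=cv2.INTER_CUBIC))
print(np.degrees(Ro.from_quat([.98667,-.16275,0,0]).as_euler('xyz')), Ro.from_quat([.98667,-.16275,0,0]).as_matrix())
E
```

```text
[[101.93597765 124.61625317]
 [ 58.68388507 300.7603739 ]] [[102.46285596 125.40121525]
 [ 62.47517892 302.90409691]]
[[ 36.01403412 317.54452194]
 [282.73679519 379.76991061]] [[ 32.76177828 316.83730469]
 [280.54752051 380.83283759]]
[180.           0.         -18.73305488] [[ 0.94702515 -0.3211594   0.        ]
 [-0.3211594  -0.94702515 -0.        ]
 [ 0.          0.         -1.        ]]
```

View pics/g.png

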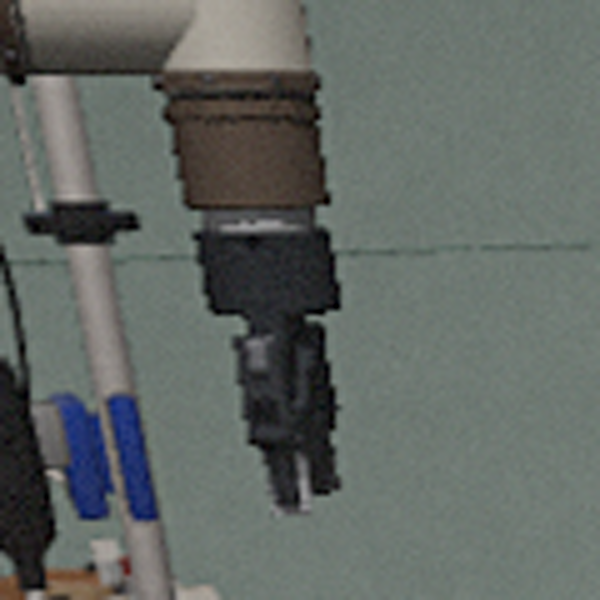

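Emit:
move_arm(
  steps=[
    [1,20,-36,4,0,0,-0.09],
    [1,40,-72,8,0,0,-0.18],
    [1,60,-108,12,0,0,-0.27],
    [1,80,-144,16,0,0,-0.36],
    [1,100,-180,20,0,0,-0.45],
  ],
)

```text
clock: 2.52
position: [301.1, 410.2, 251.6]
ee_rot: [0.925, -0.38, 0.0, -0.0]
contact_force: [0.6, 0.1, 0.6]
gripper_width: 85.2
```

Emit:
move_arm(
  steps=[
    [1,20,-36,4,0,0,-0.09],
    [1,40,-72,8,0,0,-0.18],
    [1,60,-108,12,0,0,-0.27],
    [1,80,-144,16,0,0,-0.36],
    [1,100,-180,20,0,0,-0.438],
  ],
)

```text
clock: 2.93
position: [401.1, 230.0, 272.0]
ee_rot: [0.82, -0.572, 0.0, -0.001]
contact_force: [0.8, 0.4, 0.3]
gripper_width: 85.2
```

Emit:
move_arm(
  steps=[
    [1,8,-40,0,0,0,0],
    [1,12,-80,0,0,0,0],
    [1,14,-120,0,0,0,0],
    [1,16,-160,0,0,0,0],
    [1,18,-200,0,0,0,0],
  ],
)

```text
clock: 3.35
position: [418.2, 30.0, 271.8]
ee_rot: [0.821, -0.571, 0.0, -0.001]
contact_force: [0.9, 0.5, 0.0]
gripper_width: 85.4
```

Emit:
move_arm(
  steps=[
    [1,2,-41,0,0,0,0],
    [1,5,-82,0,0,0,0],
    [1,8,-123,0,0,0,0],
    [1,11,-164,0,0,0,0],
    [1,14,-205,0,0,0,0],
  ],
)

```text
clock: 3.77
position: [432.3, -175.2, 271.8]
ee_rot: [0.821, -0.571, 0.001, -0.0]
contact_force: [1.0, 0.5, -0.2]
gripper_width: 85.6
```

Emit:
move_arm(
  steps=[
    [1,1,-33,-10,0,0,0],
    [1,2,-66,-30,0,0,0],
    [1,3,-99,-60,0,0,0],
    [1,4,-132,-90,0,0,0],
    [1,4.5,-132,-130,0,0,0],
  ],
)

```text
clock: 4.18
position: [439.1, -309.6, 145.0]
ee_rot: [0.82, -0.572, 0.004, -0.0]
contact_force: [0.9, 0.2, -0.5]
gripper_width: 85.4
```

```bash
python3 - <<'E'
from rapid import *
c,r=pickle.load(open("res2.pkl","rb")); s=readout.read_state(); print(s["position"],s["joints"])
for n,i,cr in(("side",0,(290,180,440,340)),("top",1,(330,180,430,260))):
    p=pcor(avg(n,1),c[6*i:6*i+6]); sc=600/max(cr[2]-cr[0],cr[3]-cr[1])
    Rt=Ro.from_quat(s["ee_rot"]).as_matrix(); t=s["position"]
    L=lambda a,b:(t+Rt@np.array(a,float),t+Rt@np.array(b,float))
    overlay(p,[(Sbar(p,*Pat(38.)(r["ledge"])),(0,255,0)),([L((0,-57,0),(0,57,0)),L((0,0,-60),(0,0,80)),L((-11,0,0),(11,0,0))],(0,0,255))],n+"3.png",cr,sc)
E
```

```text
[ 439.14910754 -309.64515691  145.0497146 ] [-0.31102952  0.31419732 -0.33627121  0.0025134  -0.91244917  0.66257363]
```

View pics/side3.png

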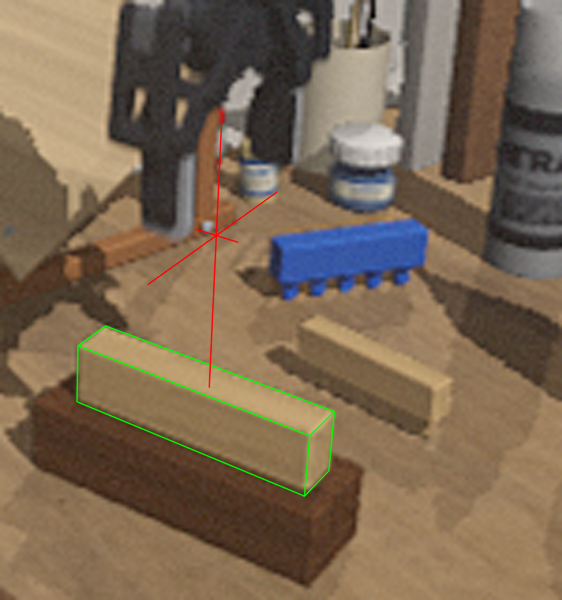

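View pics/top3.png

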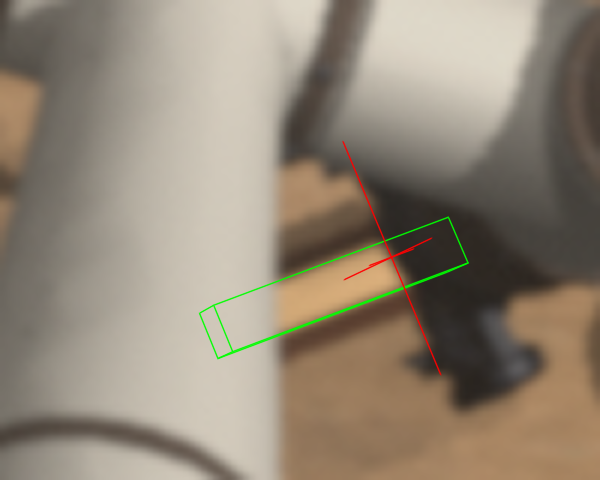

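Emit:
move_arm(
  steps=[
    [1,0,0,-30,0,0,0],
    [1,0,0,-60,0,0,0],
    [1,0,0,-85,0,0,0],
    [1,0,0,-98,0,0,0],
    [1,0,0,-98,0,0,0],
  ],
)

```text
clock: 4.7
position: [436.4, -303.9, 44.8]
ee_rot: [0.821, -0.57, -0.002, 0.001]
contact_force: [0.4, 0.6, -0.5]
gripper_width: 85.5
```

Emit:
move_arm(
  steps=[
    [0,0,0,0,0,0,0],
    [0,0,0,0,0,0,0],
    [-0.2,0,0,0,0,0,0],
    [-0.2,0,0,0,0,0,0],
    [-0.2,0,0,0,0,0,0],
  ],
)

```text
clock: 5.12
position: [437.7, -305.0, 47.0]
ee_rot: [0.821, -0.571, 0.001, -0.0]
contact_force: [-0.3, 0.5, -0.3]
gripper_width: 33.9
```

```bash
python3 - <<'E'
from rapid import *
c,r=pickle.load(open("res2.pkl","rb")); s=readout.read_state(); print(s["position"],s["gripper_width"],s["contact_force"])
for n,i,cr in(("side",0,(290,220,410,340)),("top",1,(330,180,430,260))):
    p=pcor(avg(n,1),c[6*i:6*i+6]); sc=600/max(cr[2]-cr[0],cr[3]-cr[1])
    Rt=Ro.from_quat(s["ee_rot"]).as_matrix(); t=s["position"]
    L=lambda a,b:(t+Rt@np.array(a,float),t+Rt@np.array(b,float))
    overlay(p,[(Sbar(p,*Pat(38.)(r["ledge"])),(0,255,0)),([L((0,-57,0),(0,57,0)),L((0,0,-60),(0,0,0)),L((-11,0,0),(11,0,0))],(0,0,255))],n+"4.png",cr,sc)
E
```

```text
[ 437.689562   -305.00429388   46.9961831 ] 33.94942829122455 [-0.2541559   0.52772991 -0.25388506]
```

View pics/side4.png

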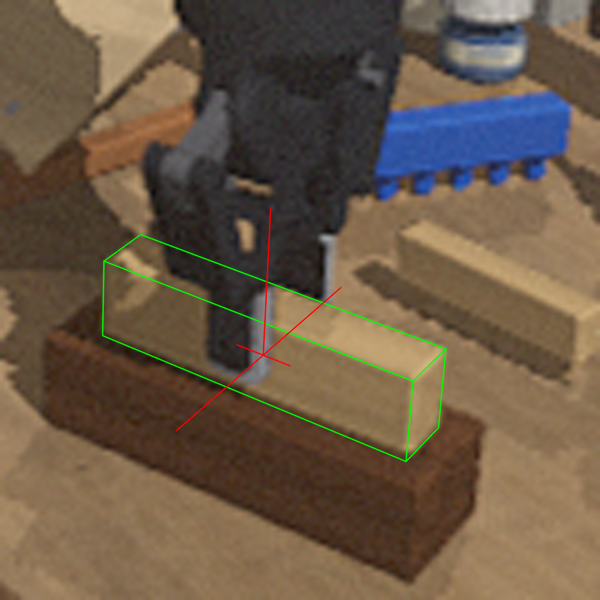

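Emit:
move_arm(
  steps=[
    [-0.2,0,-2,-3,0,0,0],
    [-0.2,0,-2,-3,0,0,0],
    [-1,0,-2,-3,0,0,0],
    [-1,0,-2,-3,0,0,0],
    [-1,0,-2,-3,0,0,0],
  ],
)

```text
clock: 5.63
position: [435.2, -307.3, 42.8]
ee_rot: [0.821, -0.57, -0.002, 0.001]
contact_force: [-3.9, -2.7, 3.2]
gripper_width: 23.1
```

Emit:
move_arm(
  steps=[
    [-1,0,0,0,0,0,0],
    [-1,0,0,0,0,0,0],
    [-1,0,0,0,0,0,0],
  ],
)

```text
clock: 5.88
position: [435.2, -307.3, 42.8]
ee_rot: [0.821, -0.57, -0.002, 0.001]
contact_force: [-3.8, -3.0, 3.3]
gripper_width: 22.8
```

Emit:
move_arm(
  steps=[
    [-1,-1.5,-1,10,0,0,0],
    [-1,-1.5,-1,25,0,0,0],
    [-1,-1.5,-1,50,0,0,0],
    [-1,-1.5,-1,90,0,0,0],
    [-1,-1.5,-1,130,0,0,0],
  ],
)

```text
clock: 6.3
position: [434.7, -307.4, 173.7]
ee_rot: [0.821, -0.571, -0.001, 0.0]
contact_force: [0.4, 0.4, -1.5]
gripper_width: 22.9
```

Emit:
move_arm(
  steps=[
    [-1,0,0,20,0,0,0],
    [-1,0,0,20,0,0,0],
    [-1,0,0,20,0,0,0],
  ],
)

```text
clock: 6.55
position: [436.1, -307.8, 194.4]
ee_rot: [0.821, -0.571, 0.002, -0.001]
contact_force: [-0.5, 0.5, -1.8]
gripper_width: 22.5
```

```bash
python3 - <<'E'
from rapid import *
c,r=pickle.load(open("res2.pkl","rb")); s=readout.read_state(); print(s["position"],s["ee_rot"],s["gripper_width"],s["contact_force"])
for n,i,cr in(("side",0,(290,160,410,300)),):
    p=pcor(avg(n,1),c[6*i:6*i+6]); sc=600/max(cr[2]-cr[0],cr[3]-cr[1])
    Rt=Ro.from_quat(s["ee_rot"]).as_matrix(); t=s["position"]
    # ledge in tcp frame: x_l=-y_t, z_l=-z_t, y_l = -x_t?
    A=np.array([[0,-1,0],[-1,0,0],[0,0,-1.]]).T
    print(np.linalg.det(A), Rt@A)
    overlay(p,[(Sbar(p,Rt@A,t+Rt@np.array([0.4,0,4.8])),(0,255,0))],n+"5.png",cr,sc)
E
```

```text
[ 436.06893067 -307.76039965  194.39284236] [ 0.8210325  -0.5708783   0.00168153 -0.00087308] 22.51531440473505 [-0.49645094  0.46876321 -1.78275173]
1.0 [[ 9.37416350e-01 -3.48190271e-01 -3.75802714e-03]
 [ 3.48194401e-01  9.37422222e-01  4.86253006e-04]
 [ 3.35354959e-03 -1.76434553e-03  9.99992820e-01]]
```

View pics/side5.png

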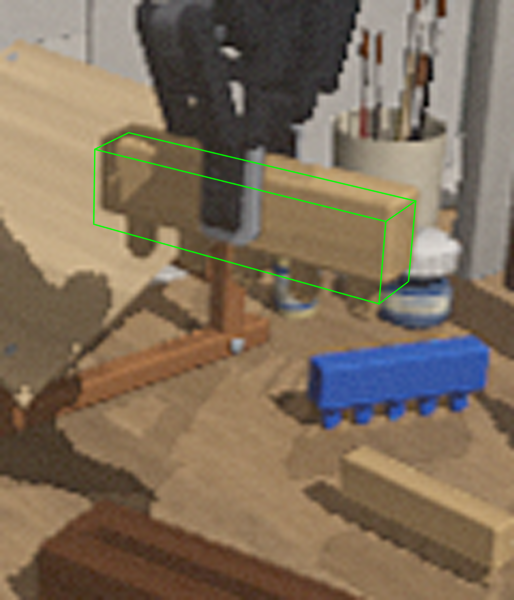

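```bash
cat >> fit.py <<'E'
A_=np.array([[0,-1,0],[-1,0,0],[0,0,-1.]]).T   # ledge axes in tool
def goal(Rl,tl,off=(0.4,0,4.8)):
    """tool pose for ledge pose"""
    Rt=Rl@A_.T; return Rt,tl-Rt@np.array(off)
def delta(Rt,tt,s=None):
    s=s or readout.read_state(); R0=Ro.from_quat(s["ee_rot"]).as_matrix()
    print("shift",np.round(tt-s["position"],1),"rot",np.round(Ro.from_matrix(Rt@R0.T).as_rotvec(),4), "target",np.round(tt,1))
E
python3 - <<'E'
from fit import *
R,t=Pboard([476,8,.077]); n=R[:,2]
for h in(90,45): delta(*goal(R,t+n*h))
E
```

```text
shift [ -6.4 312.1 -54.5] rot [ 0.1118 -0.5128 -0.2723] target [428.7   4.8 138.1]
shift [ 16.1 313.8 -93.5] rot [ 0.1118 -0.5128 -0.2723] target [451.1   6.5  99.1]
```

Emit:
move_arm(
  steps=[
    [-1,-1,38,0,0.0,0,0],
    [-1,-2,76,0,0.02,-0.1,-0.05],
    [-1,-3,114,0,0.045,-0.21,-0.11],
    [-1,-4,152,-5,0.07,-0.32,-0.17],
    [-1,-5,190,-10,0.0924,-0.4238,-0.225],
  ],
)

```text
clock: 7.02
position: [429.5, -126.1, 182.4]
ee_rot: [0.738, -0.644, 0.139, -0.147]
contact_force: [0.3, 0.6, -1.1]
gripper_width: 23.1
```

```bash
python3 - <<'E'
from fit import *
R,t=Pboard([476,8,.077]); n=R[:,2]
for h in(90,45): delta(*goal(R,t+n*h))
E
```

```text
shift [ -0.8 130.9 -44.3] rot [ 0.0264 -0.1142 -0.0541] target [428.7   4.8 138.1]
shift [ 21.6 132.6 -83.2] rot [ 0.0264 -0.1142 -0.0541] target [451.1   6.5  99.1]
```

Emit:
move_arm(
  steps=[
    [-1,0,33,-10,0.013,-0.055,-0.027],
    [-1,0,66,-20,0.0264,-0.114,-0.0541],
    [-1,0,99,-32,0.0264,-0.114,-0.0541],
    [-1,-0.8,131,-44,0.0264,-0.1142,-0.0541],
    [-1,8,131.5,-60,0.0264,-0.1142,-0.0541],
  ],
)

```text
clock: 7.43
position: [425.7, -36.6, 170.2]
ee_rot: [0.713, -0.657, 0.166, -0.177]
contact_force: [-2.5, 1.0, -2.7]
gripper_width: 23.2
```

Emit:
move_arm(
  steps=[
    [-1,0,0,0,0,0,0],
    [-1,0,0,0,0,0,0],
    [-1,0,0,0,0,0,0],
  ],
)

```text
clock: 7.68
position: [427.3, -37.5, 171.1]
ee_rot: [0.713, -0.657, 0.167, -0.178]
contact_force: [0.6, -0.5, -0.7]
gripper_width: 22.9
```

```bash
python3 - <<'E'
from fit import *
import pickle
s=readout.read_state(); S=avg("side",2);T=avg("top",2); S["st"]=T["st"]=s
pickle.dump((S,T),open("hov1.pkl","wb")); print(s["position"],s["ee_rot"])
R,t=Pboard([476,8,.077]); n=R[:,2]
delta(*goal(R,t+n*70),s)
Rt=Ro.from_quat(s["ee_rot"]).as_matrix(); t=s["position"]
for p,n,cr in((S,"side6.png",(220,110,340,260)),(T,"top6.png",(220,150,320,250))):
    sc=4
    overlay(p,[(Sbar(p,Rt@A_,t+Rt@np.array([0.4,0,4.8])),(0,255,0)),(Sboard(p,*Pboard([476,8,.077])),(0,0,255))],n,cr,sc)
E
```

```text
[427.33682542 -37.53384498 171.08706562] [ 0.71340829 -0.65701009  0.16658286 -0.17786654]
shift [ 11.3  43.1 -50.3] rot [ 0.0064 -0.0309 -0.0042] target [438.7   5.5 120.8]
```

View pics/side6.png

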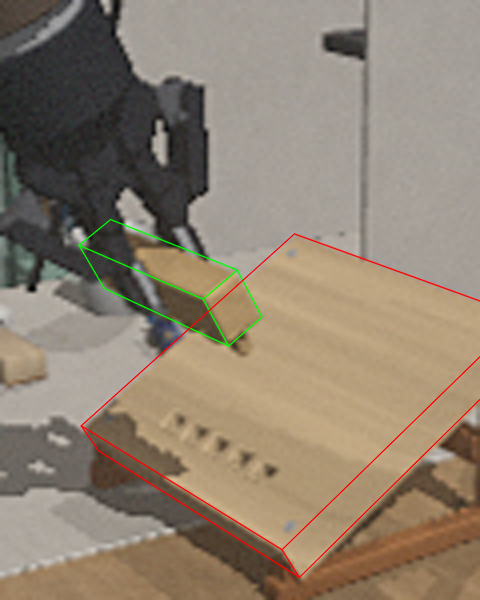

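View pics/top6.png

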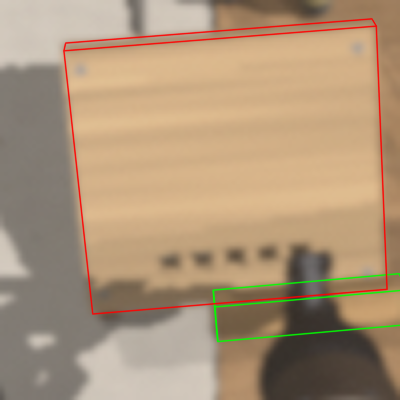

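```bash
python3 - <<'E'
from fit import *
import pickle
S,T=pickle.load(open("hov1.pkl","rb"));s=S["st"]
Rt=Ro.from_quat(s["ee_rot"]).as_matrix(); t=s["position"]
overlay(T,[],"top7.png",(220,150,360,270),5)
E
```

```text
(no output)
```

View pics/top7.png

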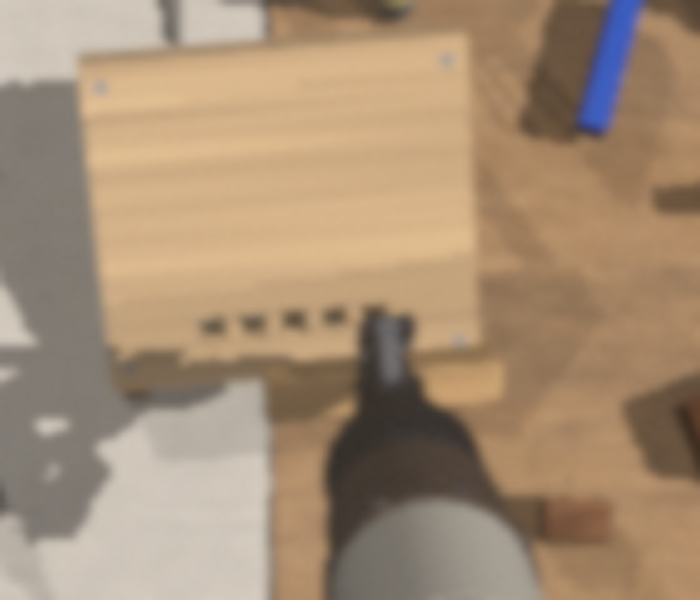

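Emit:
move_arm(
  steps=[
    [-1,3,12,-8,0.003,-0.015,-0.002],
    [-1,5,22,-20,0.0064,-0.0309,-0.0042],
    [-1,8,33,-35,0.0064,-0.0309,-0.0042],
    [-1,11.3,43,-50,0.0064,-0.0309,-0.0042],
    [-1,11.3,43,-50,0.0064,-0.0309,-0.0042],
  ],
)

```text
clock: 8.3
position: [439.3, 1.6, 167.8]
ee_rot: [0.714, -0.659, 0.157, -0.177]
contact_force: [-0.1, 0.1, -0.8]
gripper_width: 23.1
```

Emit:
move_arm(
  steps=[
    [-1,0,0,0,0,0,0],
    [-1,0,0,0,0,0,0],
  ],
)

```text
clock: 8.47
position: [438.6, 0.7, 167.7]
ee_rot: [0.714, -0.659, 0.157, -0.177]
contact_force: [0.2, 0.2, -0.6]
gripper_width: 23.0
```

```bash
python3 - <<'E'
from fit import *
R,t=Pboard([476,8,.077]); n=R[:,2]
delta(*goal(R,t+n*40))
E
```

```text
shift [ 15.1   6.  -72.9] rot [-0.0054 -0.0473 -0.0049] target [453.6   6.7  94.8]
```

```bash
python3 - <<'E'
from fit import *
print(np.round(readout.read_state()["joints"],3))
E
```

```text
[ 0.345 -0.078 -1.069  0.772 -0.161 -1.005]
```

```bash
cat > kin.py <<'E'
from fit import *
from scipy.optimize import least_squares
E_=lambda ax,a:Ro.from_euler(ax,a).as_matrix()
def fk(q,k,s4=1,s6=1):
    H,D,a,L1,e,L2,d=k
    R1=E_('z',q[0]); p=R1@np.array([a,D,H]); R=R1@E_('y',q[1]); p=p+R@np.array([0,0,L1])
    R=R@E_('y',-q[2]); p=p+R@np.array([L2,0,e]); R=R@E_('x',s4*q[3])@E_('y',-q[4]); p=p+R@np.array([d,0,0]); R=R@E_('x',s6*q[5])
    return p,R
E
cat > kt.py <<'E'
from kin import *
s=readout.read_state()
D=[([1.50262632e+00,3.85584840e-01,6.61142417e-03,-4.92e-04,-1.19398996e+00,-2.58608763e-01],[200.41232843,591.37850392,230.19990388],[9.86666249e-01,-1.62752838e-01,-1.246e-04,1.1e-03]),
([-0.31102952,0.31419732,-0.33627121,0.0025134,-0.91244917,0.66257363],[439.149,-309.645,145.05],[.82,-.572,.004,0]),(s["joints"],s["position"],s["ee_rot"])]
best=None
for s4 in(1,-1):
  for s6 in(1,-1):
    Ms=[fk(q,[0]*7,s4,s6)[1].T@Ro.from_quat(o).as_matrix() for q,p,o in D]
    err=[np.degrees(Ro.from_matrix(Ms[0].T@M).magnitude()) for M in Ms]; print(s4,s6,np.round(err,2)); 
    if best is None or max(err)<best[0]: best=(max(err),s4,s6,Ms[0])
_,s4,s6,M=best; print(np.round(M,3))
for k0 in([300,-160,0,350,50,350,200],[250,-160,0,300,0,300,250]):
    f=lambda k:np.concatenate([fk(q,k,s4,s6)[0]-p for q,p,o in D]+[ (k-np.array(k0))*1e-3])
    r=least_squares(f,k0); print(np.round(r.x,1),np.round(r.fun[:9],2))
E
python3 kt.py
```

```text
1 1 [  0.   105.73  13.08]
1 -1 [ 0.    0.33 88.53]
-1 1 [  0.   105.53  85.52]
-1 -1 [0.   0.04 0.  ]
[[ 0.  0.  1.]
 [-1.  0.  0.]
 [-0. -1.  0.]]
[ 702.1 -154.7  425.3  -90.3 -262.1  338.    33.2] [ -4.68   4.97 -13.44  -2.97   6.89  24.8    3.89  -9.93 -11.37]
[ 702.1 -154.7  425.3  -90.3 -262.1  338.    33.2] [ -4.68   4.97 -13.44  -2.97   6.89  24.8    3.89  -9.93 -11.37]
```

Emit:
move_arm(
  steps=[
    [-1,10,0,15,0,0,0],
    [-1,20,0,30,0,0,0.1],
    [-1,35,0,40,0,0,0.2],
    [-1,50,0,40,0,0,0.3],
    [-1,50,0,40,0,0,0.3],
  ],
)

```text
clock: 8.88
position: [483.1, -3.6, 206.6]
ee_rot: [0.778, -0.583, 0.141, -0.188]
contact_force: [0.8, -1.5, -0.8]
gripper_width: 23.2
```

```bash
cat >> kin.py <<'E'
import json,os
def log():
    s=readout.read_state(); L=json.load(open("log.json")) if os.path.exists("log.json") else []
    L.append([list(map(float,s["joints"])),list(map(float,s["position"])),list(map(float,s["ee_rot"]))]); json.dump(L,open("log.json","w")); print(np.round(s["joints"],3),np.round(s["position"],1))
E
python3 -c "
from kin import *
log()"
```

```text
[ 0.348 -0.035 -0.707  0.071 -0.427 -0.12 ] [483.1  -3.6 206.6]
```

Emit:
move_arm(
  steps=[
    [-1,30,0,10,0,0.1,0],
    [-1,60,0,20,0,0.2,0],
    [-1,60,0,20,0.1,0.3,0],
    [-1,60,0,20,0.2,0.4,0],
    [-1,60,0,20,0.2,0.4,0],
  ],
)

```text
clock: 9.3
position: [545.6, -5.1, 225.7]
ee_rot: [0.766, -0.621, -0.076, -0.145]
contact_force: [0.6, 0.1, -1.1]
gripper_width: 22.8
```

```bash
python3 -c "
from kin import *
log()"
```

```text
[ 0.097  0.25  -0.113 -0.348 -1.134  0.247] [545.6  -5.1 225.7]
```

Emit:
move_arm(
  steps=[
    [-1,-20,20,20,0,0,0],
    [-1,-40,40,40,-0.1,0,0],
    [-1,-50,60,60,-0.2,0,0.1],
    [-1,-50,60,60,-0.3,0,0.2],
    [-1,-50,60,60,-0.3,0,0.2],
  ],
)

```text
clock: 9.72
position: [492.3, 57.5, 286.9]
ee_rot: [0.84, -0.542, 0.006, -0.019]
contact_force: [-0.9, -0.2, -2.2]
gripper_width: 23.3
```

```bash
cat > kt2.py <<'E'
from kin import *
L=json.load(open("log.json"))
D=[([1.50262632e+00,3.85584840e-01,6.61142417e-03,-4.92e-04,-1.19398996e+00,-2.58608763e-01],[200.41232843,591.37850392,230.19990388]),
([-0.31102952,0.31419732,-0.33627121,0.0025134,-0.91244917,0.66257363],[439.149,-309.645,145.05]),([0.345,-0.078,-1.069,0.772,-0.161,-1.005],[438.6,.7,167.7])]+[(a,b) for a,b,c in L]
def rows(q):
    R1=E_('z',q[0]);R2=R1@E_('y',q[1]);R3=R2@E_('y',-q[2]);R4=R3@E_('x',-q[3]);R5=R4@E_('y',-q[4])
    return np.hstack([R1,R2[:,[0,2]],R3[:,[0,2]],R4[:,[1,2]],R5[:,[0]]])
A=np.vstack([rows(q) for q,p in D]); b=np.concatenate([p for q,p in D])
print(np.linalg.svd(A)[1])
lam=1e-3
x=np.linalg.lstsq(np.vstack([A,lam*np.eye(A.shape[1])]),np.concatenate([b,np.zeros(A.shape[1])]),rcond=None)[0]
print(np.round(x,1)); print(np.round((A@x-b).reshape(-1,3),2))
np.save("kin.npy",x)
E
python3 -c "
from kin import *
log()"; python3 kt2.py
```

```text
[ 0.439  0.106 -0.223 -0.01  -1.202 -0.011] [492.3  57.5 286.9]
[5.2192442  4.35738478 3.41456131 0.93644358 0.86181648 0.5770501
 0.27515061 0.18706301 0.16228881 0.15420702]
[ 1.000e-01  4.000e-01  1.606e+02  0.000e+00  5.648e+02  4.217e+02
  0.000e+00 -1.602e+02 -0.000e+00  2.976e+02]
[[-0.    0.    0.02]
 [ 0.02 -0.    0.05]
 [-0.02 -0.03 -0.05]
 [ 0.02  0.01  0.07]
 [-0.04  0.01 -0.1 ]
 [ 0.02  0.01  0.02]]
```

```bash
cat >> kin.py <<'E'
KX=np.array([0,0,160.4,0,564.8,421.7,0,-160.2,0,297.6])
LO=np.array([-3.14,-1.21,-1.07,-3.16,-2.99,-3.1]);HI=np.array([3.14,2.06,1.41,2.05,-.16,3.1])
MT=np.array([[0,0,1.],[-1,0,0],[0,-1,0]])
def FK(q):
    R1=E_('z',q[0]);R2=R1@E_('y',q[1]);R3=R2@E_('y',-q[2]);R4=R3@E_('x',-q[3]);R5=R4@E_('y',-q[4])
    p=R1@[0,0,160.4]+R2@[0,0,564.8]+R3@[421.7,0,0]+R4@[0,-160.2,0]+R5@[297.6,0,0]
    return p,R5@E_('x',-q[5])@MT
def IK(Rt,tt,n=60,seed=0,q0=None):
    rng=np.random.default_rng(seed); out=[]
    for i in range(n):
        s=rng.uniform(LO,HI) if not(i==0 and q0 is not None) else np.clip(q0,LO+1e-3,HI-1e-3)
        def f(q):
            p,R=FK(q); return np.concatenate([(p-tt)/100,Ro.from_matrix(R@Rt.T).as_rotvec()])
        r=least_squares(f,s,bounds=(LO,HI))
        if np.linalg.norm(r.fun)<1e-3 and not any(np.abs(r.x-o).max()<.02 for o in out): out.append(r.x)
    return out
E
python3 - <<'E'
from kin import *
s=readout.read_state(); p,R=FK(s["joints"]); print(p-s["position"],np.abs(R-Ro.from_quat(s["ee_rot"]).as_matrix()).max())
R,t=Pboard([476,8,.077]); n=R[:,2]
for h in(0,25,45,80):
  for fl in(0,1):
    Rl=R@rz(np.pi*fl); 
    for q in IK(*goal(Rl,t+n*h)): print(h,fl,np.round(q,2))
E
```

```text
[ 0.07033765 -0.40982895 -0.17088664] 1.8388068845354155e-16
```

```bash
python3 - <<'E'
from kin import *
R,t=Pboard([476,8,.077]); n=R[:,2]
for h in(0,40):
 for al in np.radians([-60,-45,-30,-20,-10,10,20,30,45,60]):
  for fl in(0,1):
    Rl=R@rz(np.pi*fl)
    # lean about ledge x, about point 4.8+19 up (grasp pt)
    Rt=Rl@Ro.from_euler('x',al).as_matrix()@A_.T
    g=t+n*(h+20); tt=g+Rt@np.array([0,0,17.])
    for q in IK(Rt,tt,n=25): print(h,round(np.degrees(al)),fl,np.round(q,2), "margin",np.round(min((q-LO).min(),(HI-q).min()),2))
E
```

```text
0 -60 0 [ 0.68  0.6  -1.03  1.28 -1.1  -2.23] margin 0.04
0 -60 1 [-0.39  0.63 -0.28 -1.15 -1.33 -1.65] margin 0.79
0 -45 1 [-0.32  0.48 -0.38 -1.14 -1.05 -1.73] margin 0.69
0 -30 1 [-0.19  0.35 -0.47 -1.11 -0.73 -1.88] margin 0.57
0 -20 1 [-0.04  0.28 -0.54 -1.02 -0.48 -2.07] margin 0.32
0 -10 1 [ 0.22  0.24 -0.67 -0.7  -0.16 -2.57] margin 0.0
0 10 0 [ 0.22  0.24 -0.67 -0.7  -0.16  0.58] margin 0.0
0 20 0 [-0.04  0.28 -0.54 -1.02 -0.48  1.07] margin 0.32
0 30 0 [-0.19  0.35 -0.47 -1.11 -0.73  1.27] margin 0.57
0 45 0 [-0.32  0.48 -0.38 -1.14 -1.05  1.41] margin 0.69
0 60 0 [-0.39  0.63 -0.28 -1.15 -1.33  1.49] margin 0.79
0 60 1 [ 0.68  0.6  -1.03  1.28 -1.1   0.92] margin 0.04
40 -60 0 [ 0.73  0.52 -1.05  1.2  -1.12 -2.16] margin 0.02
40 -60 1 [-0.4   0.54 -0.32 -1.13 -1.36 -1.7 ] margin 0.75
40 -45 1 [-0.33  0.39 -0.41 -1.11 -1.08 -1.79] margin 0.66
40 -30 1 [-0.18  0.25 -0.5  -1.04 -0.76 -1.98] margin 0.57
40 -20 1 [-0.01  0.18 -0.57 -0.91 -0.5  -2.22] margin 0.34
40 20 0 [-0.01  0.18 -0.57 -0.91 -0.5   0.92] margin 0.34
40 30 0 [-0.18  0.25 -0.5  -1.04 -0.76  1.17] margin 0.57
40 45 0 [-0.33  0.39 -0.41 -1.11 -1.08  1.35] margin 0.66
40 60 0 [-0.4   0.54 -0.32 -1.13 -1.36  1.44] margin 0.75
40 60 1 [ 0.73  0.52 -1.05  1.2  -1.12  0.98] margin 0.02
```

```bash
python3 - <<'E'
from kin import *
Rg=Ro.from_quat([.821,-.5708,0,0]).as_matrix()
delta(Rg,np.array([435.2,-307.3,190.]))
# tilted grasp IK at park
Rl=Rg@A_
for al in np.radians([20,25,30]):
    Rt=Rl@Ro.from_euler('x',al).as_matrix()@A_.T
    c=np.array([435.2,-307.3,38.])
    for up in(8,80): 
      tt=c+np.array([0,0,up]); print(np.degrees(al),up,[np.round(q,2) for q in IK(Rt,tt,n=15)],Rt[:,2])
E
```

```text
shift [ -57.1 -364.8  -96.9] rot [-0.0238  0.0323 -0.0685] target [ 435.2 -307.3  190. ]
20.0 8 [array([-0.46,  0.58, -0.14, -0.26, -1.13,  0.96])] [-0.11911855  0.32060653 -0.93969262]
20.0 80 [array([-0.45,  0.49, -0.08, -0.25, -1.27,  0.92])] [-0.11911855  0.32060653 -0.93969262]
25.0 8 [array([-0.48,  0.62, -0.07, -0.3 , -1.23,  0.99])] [-0.14718921  0.39615847 -0.90630779]
25.0 80 [array([-0.48,  0.53, -0.02, -0.29, -1.36,  0.95])] [-0.14718921  0.39615847 -0.90630779]
29.999999999999996 8 [array([-0.51,  0.66, -0.01, -0.34, -1.33,  1.02])] [-0.17413967  0.4686954  -0.8660254 ]
29.999999999999996 80 [array([-0.51,  0.57,  0.04, -0.33, -1.46,  0.98])] [-0.17413967  0.4686954  -0.8660254 ]
```

Emit:
move_arm(
  steps=[
    [-1,-6,-39,0,-0.0238,0.0323,-0.0685],
    [-1,-12,-78,-2,-0.0238,0.0323,-0.0685],
    [-1,-18,-117,-6,-0.0238,0.0323,-0.0685],
    [-1,-24,-156,-10,-0.0238,0.0323,-0.0685],
    [-1,-30,-195,-15,-0.0238,0.0323,-0.0685],
  ],
)

```text
clock: 10.13
position: [461.3, -141.0, 269.8]
ee_rot: [0.819, -0.574, -0.002, -0.001]
contact_force: [1.6, -0.0, -0.9]
gripper_width: 23.2
```

Emit:
move_arm(
  steps=[
    [-1,-6,-38,-10,0,0,0],
    [-1,-12,-76,-25,0,0,0],
    [-1,-18,-114,-45,0,0,0],
    [-1,-23,-150,-65,0,0,0],
    [-1,-27,-170,-82,0,0,0],
  ],
)

```text
clock: 10.55
position: [433.6, -312.3, 186.4]
ee_rot: [0.818, -0.576, -0.002, -0.0]
contact_force: [0.1, 0.5, -1.3]
gripper_width: 22.9
```

Emit:
move_arm(
  steps=[
    [-1,0,0,0,0,0,0],
    [-1,0,0,0,0,0,0],
  ],
)

```text
clock: 10.72
position: [433.5, -310.4, 186.3]
ee_rot: [0.818, -0.576, -0.004, 0.0]
contact_force: [-1.1, -0.1, -0.4]
gripper_width: 22.9
```

```bash
python3 - <<'E'
from kin import *
Rg=Ro.from_quat([.821,-.5708,0,0]).as_matrix()
delta(Rg,np.array([435.2,-307.3,70.]))
import pickle
s=readout.read_state(); S=avg("side",2);T=avg("top",2); S["st"]=T["st"]=s
pickle.dump((S,T),open("park.pkl","wb"))
E
```

```text
shift [   1.7    3.1 -116.3] rot [-0.0041 -0.0062  0.012 ] target [ 435.2 -307.3   70. ]
```

Emit:
move_arm(
  steps=[
    [-1,1.7,3.1,-30,-0.004,-0.006,0.012],
    [-1,1.7,3.1,-65,-0.004,-0.006,0.012],
    [-1,1.7,3.1,-100,-0.004,-0.006,0.012],
    [-1,1.7,3.1,-115,-0.004,-0.006,0.012],
    [-1,1.7,3.1,-115,-0.004,-0.006,0.012],
  ],
)

```text
clock: 11.33
position: [435.2, -304.2, 70.7]
ee_rot: [0.823, -0.568, -0.001, 0.001]
contact_force: [0.3, 0.3, -0.8]
gripper_width: 23.0
```

Emit:
move_arm(
  steps=[
    [-1,0,0,0,0,0,0],
    [-1,0,0,0,0,0,0],
  ],
)

```text
clock: 11.5
position: [439.0, -306.3, 75.6]
ee_rot: [0.823, -0.568, 0.004, -0.0]
contact_force: [0.1, -0.2, -0.9]
gripper_width: 22.9
```

```bash
python3 - <<'E'
from kin import *
Rg=Ro.from_quat([.821,-.5708,0,0]).as_matrix()
delta(Rg,np.array([435.2,-307.3,43.]))
p=avg("side",1); overlay(p,[],"side8.png",(290,220,410,340),5)
E
```

```text
shift [ -3.8  -1.  -32.6] rot [ 0.0044  0.0073 -0.0066] target [ 435.2 -307.3   43. ]
```

View pics/side8.png

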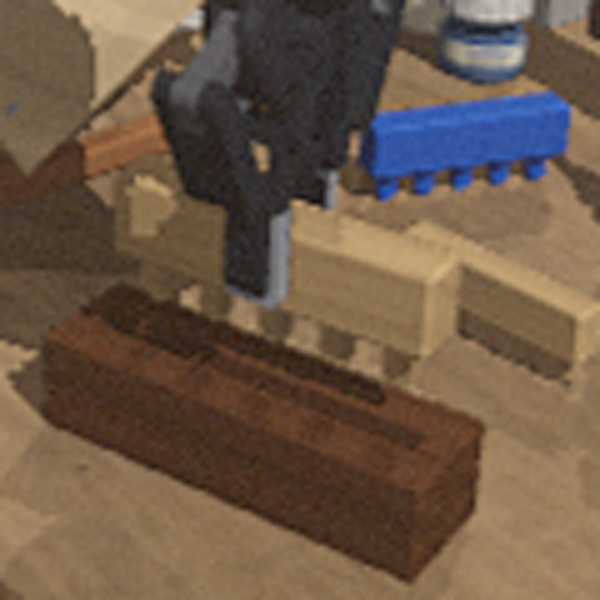

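Emit:
move_arm(
  steps=[
    [-1,-2,-0.5,-5,0.004,0.007,-0.007],
    [-1,-3.8,-1,-10,0.004,0.007,-0.007],
    [-1,-3.8,-1,-10,0.004,0.007,-0.007],
    [-1,-3.8,-1,-10,0.004,0.007,-0.007],
  ],
)

```text
clock: 11.88
position: [433.0, -307.2, 63.5]
ee_rot: [0.82, -0.572, -0.002, 0.001]
contact_force: [-0.2, -0.1, -1.1]
gripper_width: 23.0
```

```bash
python3 - <<'E'
from kin import *
Rg=Ro.from_quat([.821,-.5708,0,0]).as_matrix()
delta(Rg,np.array([435.2,-307.3,43.]))
E
```

```text
shift [  2.2  -0.1 -20.5] rot [-0.0014 -0.0038  0.0023] target [ 435.2 -307.3   43. ]
```

Emit:
move_arm(
  steps=[
    [-1,0,0,0,0,0,0],
  ],
)

```text
clock: 11.97
position: [433.3, -307.3, 63.7]
ee_rot: [0.82, -0.572, -0.002, 0.0]
contact_force: [-0.4, -0.1, -1.1]
gripper_width: 23.1
```

Emit:
move_arm(
  steps=[
    [-1,0,0,0,0,0,0],
  ],
)

```text
clock: 12.05
position: [433.5, -307.3, 63.8]
ee_rot: [0.821, -0.572, -0.002, 0.0]
contact_force: [0.6, -0.3, -1.4]
gripper_width: 23.0
```

Emit:
move_arm(
  steps=[
    [-1,0,0,0,0,0,0],
    [-1,0,0,0,0,0,0],
    [-1,0,0,0,0,0,0],
  ],
)

```text
clock: 12.3
position: [433.4, -307.2, 63.7]
ee_rot: [0.821, -0.572, -0.002, 0.0]
contact_force: [0.5, 0.3, -0.5]
gripper_width: 22.8
```

Emit:
move_arm(
  steps=[
    [-1,1.8,0,-3,0,0,0],
    [-1,1.8,0,-6,0,0,0],
    [-1,1.8,0,-8,0,0,0],
    [-1,1.8,0,-8,0,0,0],
  ],
)

```text
clock: 12.63
position: [434.8, -307.0, 54.8]
ee_rot: [0.82, -0.572, -0.002, 0.001]
contact_force: [0.1, 0.8, -1.4]
gripper_width: 23.0
```

Emit:
move_arm(
  steps=[
    [-1,0,0,-5,0,0,0],
    [-1,0,0,-8,0,0,0],
    [-1,0,0,-8,0,0,0],
  ],
)

```text
clock: 12.88
position: [434.7, -306.9, 46.7]
ee_rot: [0.82, -0.572, -0.002, 0.001]
contact_force: [-0.8, -1.0, -0.4]
gripper_width: 23.1
```

Emit:
move_arm(
  steps=[
    [-1,0,0,-2,0,0,0],
    [-1,0,0,-4,0,0,0],
    [-1,0,0,-4,0,0,0],
  ],
)

```text
clock: 13.13
position: [434.8, -307.1, 43.2]
ee_rot: [0.82, -0.572, -0.002, 0.001]
contact_force: [-0.8, -0.8, -2.1]
gripper_width: 23.2
```

Emit:
move_arm(
  steps=[
    [-0.2,0,0,0,0,0,0],
    [-0.2,0,0,0,0,0,0],
    [0.2,0,0,0,0,0,0],
    [0.2,0,0,10,0,0,0],
    [0.2,0,0,20,0,0,0],
  ],
)

```text
clock: 13.55
position: [435.1, -307.1, 64.2]
ee_rot: [0.821, -0.572, -0.002, 0.001]
contact_force: [0.0, -0.3, -0.0]
gripper_width: 51.1
```

```bash
python3 - <<'E'
from kin import *
Rg=Ro.from_quat([.8208,-.5712,0,0]).as_matrix(); Rl=Rg@A_
s=readout.read_state();print(s["contact_force"],s["gripper_width"])
Rt=Rl@Ro.from_euler('x',np.radians(25)).as_matrix()@A_.T
c=np.array([434.8,-307.2,38.])
# grasp axis through ledge centre at height 26.
g=c+[0,0,26]; 
delta(Rt,g+Rt[:,2]*19+np.array([0,0,40]),s)
delta(Rt,g+Rt[:,2]*19,s)
E
```

```text
[ 0.01800168 -0.34250483 -0.00850224] 51.113183519617664
shift [-3.1  7.5 22.6] rot [4.079e-01 1.474e-01 2.000e-04] target [ 432.  -299.7   86.8]
shift [ -3.1   7.5 -17.4] rot [4.079e-01 1.474e-01 2.000e-04] target [ 432.  -299.7   46.8]
```

Emit:
move_arm(
  steps=[
    [0.2,-1,2,10,0.102,0.037,0],
    [0.2,-2,4,20,0.204,0.074,0],
    [0.2,-3,7,22,0.306,0.111,0],
    [0.2,-3.1,7.5,22,0.408,0.147,0],
    [0.2,-3.1,7.5,22,0.408,0.147,0],
  ],
)

```text
clock: 13.97
position: [433.6, -302.6, 85.4]
ee_rot: [0.8, -0.559, -0.177, -0.125]
contact_force: [0.2, -1.0, -1.9]
gripper_width: 51.6
```

Emit:
move_arm(
  steps=[
    [0.2,0,0,0,0,0,0],
    [0.2,0,0,0,0,0,0],
    [0.2,0,0,0,0,0,0],
  ],
)

```text
clock: 14.22
position: [431.7, -299.0, 86.4]
ee_rot: [0.802, -0.557, -0.177, -0.124]
contact_force: [-0.9, -0.4, -0.7]
gripper_width: 51.0
```

```bash
python3 - <<'E'
from kin import *
Rg=Ro.from_quat([.8208,-.5712,0,0]).as_matrix(); Rl=Rg@A_
s=readout.read_state()
Rt=Rl@Ro.from_euler('x',np.radians(25)).as_matrix()@A_.T
g=np.array([434.8,-307.2,64.])
delta(Rt,g+Rt[:,2]*19,s)
p=avg("side",1); overlay(p,[],"side9.png",(290,200,410,320),5)
E
```

```text
shift [  0.3  -0.7 -39.6] rot [ 0.0011  0.0014 -0.0005] target [ 432.  -299.7   46.8]
```

View pics/side9.png

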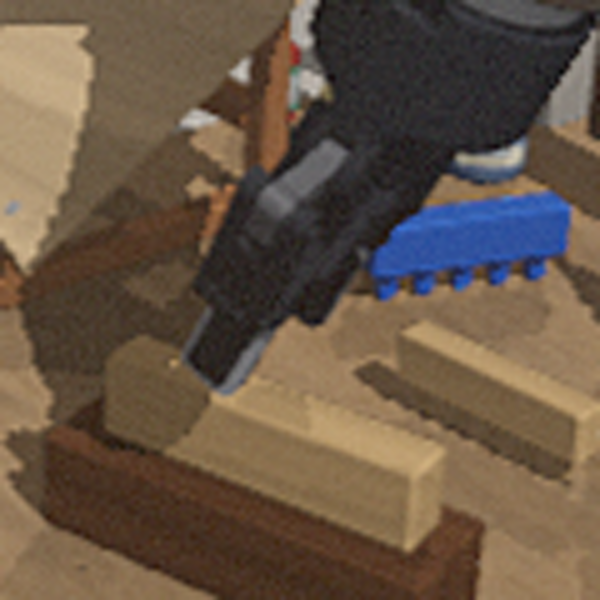

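Emit:
move_arm(
  steps=[
    [0.2,0,0,-15,0,0,0],
    [0.2,0.3,-0.7,-28,0,0,0],
    [0.2,0.3,-0.7,-38,0,0,0],
    [0.2,0.3,-0.7,-39,0,0,0],
    [0.2,0.3,-0.7,-39,0,0,0],
  ],
)

```text
clock: 14.68
position: [431.7, -299.9, 45.8]
ee_rot: [0.801, -0.558, -0.178, -0.124]
contact_force: [0.1, -0.5, 0.1]
gripper_width: 51.3
```

Emit:
move_arm(
  steps=[
    [-0.2,0,0,0,0,0,0],
    [-0.2,0,0,0,0,0,0],
    [-0.2,0,0,0,0,0,0],
    [-0.2,0,0,0,0,0,0],
  ],
)

```text
clock: 15.02
position: [432.6, -300.5, 47.1]
ee_rot: [0.801, -0.558, -0.177, -0.124]
contact_force: [-0.1, 0.4, -0.3]
gripper_width: 34.1
```

```bash
python3 - <<'E'
from kin import *
Rg=Ro.from_quat([.8208,-.5712,0,0]).as_matrix(); Rl=Rg@A_
s=readout.read_state()
Rt=Rl@Ro.from_euler('x',np.radians(25)).as_matrix()@A_.T
g=np.array([434.8,-307.2,64.])
delta(Rt,g+Rt[:,2]*19,s);print(s["contact_force"])
E
```

```text
shift [-0.6  0.9 -0.3] rot [0.0005 0.0017 0.0006] target [ 432.  -299.7   46.8]
[-0.09823132  0.43912055 -0.279558  ]
```

Well placed; I close the gripper.

Emit:
move_arm(
  steps=[
    [-1,0,0,0,0,0,0],
    [-1,0,0,0,0,0,0],
    [-1,0,0,0,0,0,0],
    [-1,0,0,0,0,0,0],
    [-1,0,0,0,0,0,0],
  ],
)

```text
clock: 15.43
position: [432.4, -300.7, 47.1]
ee_rot: [0.801, -0.558, -0.177, -0.124]
contact_force: [-0.7, -0.9, 4.2]
gripper_width: 23.1
```

```bash
python3 - <<'E'
from kin import *
s=readout.read_state(); print(s["position"],s["ee_rot"],s["contact_force"],s["gripper_width"])
Rt=Ro.from_quat(s["ee_rot"]).as_matrix(); print(Rt)
# ledge upright assumption: z up, x along -tool y
E
```

```text
[ 432.37966713 -300.72364734   47.11615676] [ 0.80142209 -0.5577368  -0.17701596 -0.1237645 ] [-0.67621045 -0.88444545  4.16450004] 23.074744048365883
[[ 3.15190026e-01 -9.37781763e-01 -1.45672967e-01]
 [-8.50148591e-01 -3.47224023e-01  3.95831847e-01]
 [-4.21785040e-01 -9.18582103e-04 -9.06695393e-01]]
```

```bash
cat >> kin.py <<'E'
def track(P0,R0,P1,R1,q,n=20):
    rv=Ro.from_matrix(R1@R0.T).as_rotvec(); mn=9;mx=0
    for i in range(1,n+1):
        u=i/n; Rt=Ro.from_rotvec(rv*u).as_matrix()@R0; tt=P0+(P1-P0)*u
        f=lambda x:np.concatenate([(FK(x)[0]-tt)/100,Ro.from_matrix(FK(x)[1]@Rt.T).as_rotvec()])
        r=least_squares(f,q); mx=max(mx,np.abs(r.x-q).max()); q=r.x; mn=min(mn,(q-LO).min(),(HI-q).min())
    return q,mn,mx
E
cat > g2.py <<'E'
from kin import *
import pickle
G=dict(Rt=np.array(Ro.from_quat([0.80142209,-0.5577368,-0.17701596,-0.1237645]).as_matrix()),p=np.array([432.38,-300.72,47.12]))
ty=G["Rt"][:,1]; lx=-ty.copy(); lx[2]=0; lx/=np.linalg.norm(lx); lz=np.array([0,0,1.]); ly=np.cross(lz,lx)
Rl=np.stack([lx,ly,lz],1); RLT=G["Rt"].T@Rl; OFF=G["Rt"].T@(np.array([434.9,-307.5,38.])-G["p"]); OFF[1]=0
def goalL(R,t,off=OFF): 
    Rt=R@RLT.T; return Rt,t-Rt@off
if __name__=="__main__":
    print(OFF)
    s=readout.read_state(); R,t=Pboard([476,8,.077]); n=R[:,2]
    delta(*goalL(R,t+n*60),s)
    q=s["joints"]; P=s["position"];R0=Ro.from_quat(s["ee_rot"]).as_matrix()
    up=P+[0,0,150]; q,a,b=track(P,R0,up,R0,q); print(a,b)
    Rg,tg=goalL(R,t+n*100); q,a,b=track(up,R0,tg,Rg,q,40); print(np.round(q,2),a,b)
    for h in(60,30,0):
        q,a,b=track(tg,Rg,goalL(R,t+n*h)[1],Rg,q); tg=goalL(R,t+n*h)[1]; print(h,np.round(q,2),a,b)
E
python3 g2.py
```

```text
[10.40496583  0.          5.2182263 ]
shift [  8.6 313.3  68.7] rot [ 0.1125 -0.5131 -0.2712] target [441.   12.6 115.9]
0.9863821202402774 0.015196315670127802
[-0.06  0.05 -0.56 -0.85 -0.69  0.86] 0.5076448167749268 0.025505751392969955
60 [-0.09  0.15 -0.55 -0.94 -0.65  0.99] 0.49411561202081766 0.006330593413235275
30 [-0.11  0.23 -0.53 -1.   -0.63  1.08] 0.47131214608709304 0.004736519969301467
0 [-0.12  0.3  -0.51 -1.06 -0.61  1.17] 0.4531790058673272 0.0046416240017452814
```

Emit:
move_arm(
  steps=[
    [-1,0,0,10,0,0,0],
    [-1,0,0,30,0,0,0],
    [-1,0,0,65,0,0,0],
    [-1,0,0,105,0,0,0],
    [-1,0,0,140,0,0,0],
  ],
)

```text
clock: 15.85
position: [432.2, -300.1, 188.5]
ee_rot: [0.801, -0.558, -0.177, -0.124]
contact_force: [-0.2, -0.5, -0.8]
gripper_width: 23.2
```

```bash
python3 - <<'E'
from g2 import *
R,t=Pboard([476,8,.077]); n=R[:,2]
delta(*goalL(R,t+n*100))
E
```

```text
shift [-11.2 311.1 -38. ] rot [ 0.1118 -0.5134 -0.2708] target [421.   11.  150.5]
```

Emit:
move_arm(
  steps=[
    [-1,-1,38,2,0.01,-0.05,-0.027],
    [-1,-2,76,3,0.02,-0.1,-0.054],
    [-1,-4,114,0,0.033,-0.154,-0.08],
    [-1,-5,152,-5,0.05,-0.23,-0.12],
    [-1,-7,190,-10,0.067,-0.308,-0.162],
  ],
)

```text
clock: 16.27
position: [425.5, -108.6, 177.0]
ee_rot: [0.766, -0.589, -0.059, -0.25]
contact_force: [0.4, 0.7, -0.6]
gripper_width: 23.2
```

```bash
python3 - <<'E'
from g2 import *
R,t=Pboard([476,8,.077]); n=R[:,2]
delta(*goalL(R,t+n*100))
E
```

```text
shift [ -4.5 119.6 -26.5] rot [ 0.044  -0.2007 -0.1063] target [421.   11.  150.5]
```

Emit:
move_arm(
  steps=[
    [-1,-1,30,-5,0.011,-0.05,-0.027],
    [-1,-2,60,-12,0.022,-0.1,-0.053],
    [-1,-3,90,-20,0.033,-0.15,-0.08],
    [-1,-4.5,119,-26,0.044,-0.2,-0.106],
    [-1,-4.5,119,-26,0.044,-0.2,-0.106],
  ],
)

```text
clock: 16.68
position: [416.1, 12.9, 149.0]
ee_rot: [0.731, -0.599, 0.014, -0.326]
contact_force: [-1.0, 0.1, -1.1]
gripper_width: 23.0
```

Emit:
move_arm(
  steps=[
    [-1,0,0,0,0,0,0],
    [-1,0,0,0,0,0,0],
  ],
)

```text
clock: 16.85
position: [421.2, 8.6, 151.1]
ee_rot: [0.731, -0.599, 0.017, -0.326]
contact_force: [0.4, -0.3, -1.2]
gripper_width: 23.2
```

```bash
python3 - <<'E'
from g2 import *
R,t=Pboard([476,8,.077]); n=R[:,2]
delta(*goalL(R,t+n*45))
E
```

```text
shift [ 27.3   4.5 -48.3] rot [ 0.0015 -0.0043 -0.0038] target [448.5  13.1 102.9]
```

Emit:
move_arm(
  steps=[
    [-1,8,1.5,-14,0.0015,-0.0043,-0.0038],
    [-1,16,3,-28,0.0015,-0.0043,-0.0038],
    [-1,24,4,-42,0.0015,-0.0043,-0.0038],
    [-1,27,4.5,-48,0.0015,-0.0043,-0.0038],
    [-1,27,4.5,-48,0.0015,-0.0043,-0.0038],
  ],
)

```text
clock: 17.27
position: [448.4, 12.3, 101.3]
ee_rot: [0.729, -0.601, 0.018, -0.327]
contact_force: [-0.7, -0.2, -1.2]
gripper_width: 23.0
```

Emit:
move_arm(
  steps=[
    [-1,0,0,0,0,0,0],
    [-1,0,0,0,0,0,0],
    [-1,0,0,0,0,0,0],
  ],
)

```text
clock: 17.52
position: [448.0, 12.9, 103.4]
ee_rot: [0.73, -0.6, 0.019, -0.328]
contact_force: [-0.2, 0.2, -0.9]
gripper_width: 23.1
```

```bash
cat > hov.py <<'E'
from g2 import *
from rapid import *
import sys
tag=sys.argv[1]
s=readout.read_state(); S=avg("side",2);T=avg("top",2); S["st"]=T["st"]=s
pickle.dump((S,T),open(tag+".pkl","wb")); print(s["position"])
Rt=Ro.from_quat(s["ee_rot"]).as_matrix(); RL=Rt@RLT; tL=s["position"]+Rt@OFF
R,t=Pboard([476,8,.077]); print("ledge in board",R.T@(tL-t), Ro.from_matrix(R.T@RL).as_rotvec())
for p,n,cr in((S,"side",(220,150,340,270)),(T,"top",(220,150,340,250))):
    overlay(p,[(Sbar(p,RL,tL),(0,255,0))],tag+n+".png",cr,5)
    overlay(p,[],tag+n+"p.png",cr,5)
E
python3 hov.py hv2
```

```text
[447.96185074  12.94472986 103.43799857]
ledge in board [-0.15415534 -0.14822977 45.75140482] [-0.00021257 -0.00053596 -0.00083302]
```

View pics/hv2side.png

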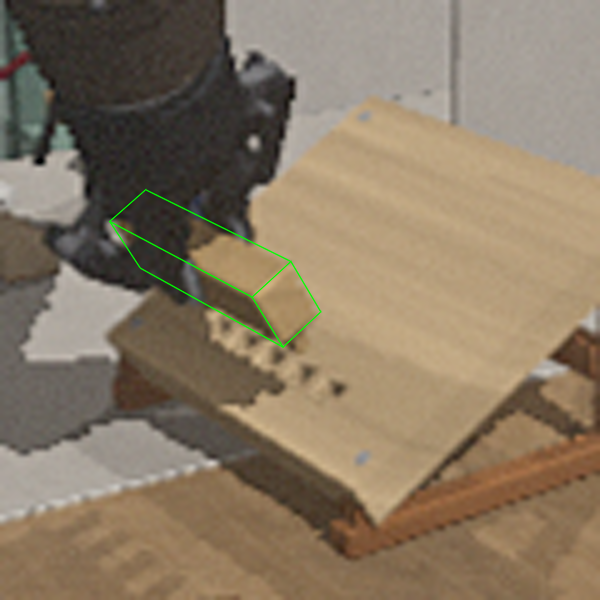

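View pics/hv2top.png

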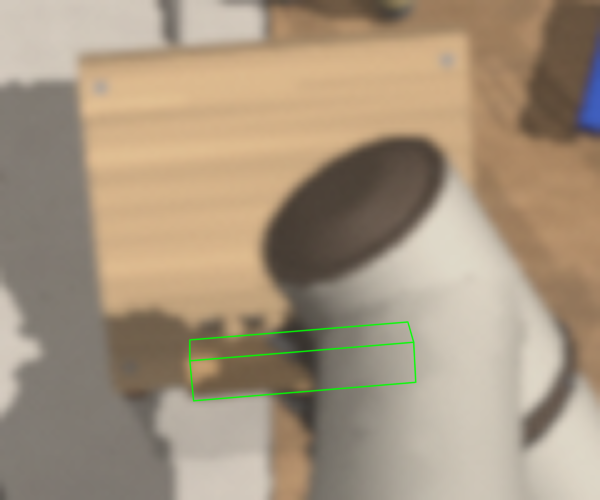

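```bash
cat > joint.py <<'E'
from g2 import *
from rapid import *
import sys
S0,T0=pickle.load(open("cams.pkl","rb")); S1,T1=pickle.load(open("hov1.pkl","rb")); S2,T2=pickle.load(open("park.pkl","rb")); S3,T3=pickle.load(open("hv2.pkl","rb"))
def segbox(y0,y1,ends):
    def f(p,R,t):
        R_,tt=RT(p); cam=-R_.T@tt; out=[]
        C=R.T@(cam-t)
        vis={'x-':C[0]<-12,'x+':C[0]>12,'z+':C[2]>32,'z-':C[2]<0,'y-':C[1]<-62,'y+':C[1]>62}
        w=lambda v:R@np.array(v,float)+t
        for sx,xx in(('x-',-12),('x+',12)):
            for sz,zz in(('z-',0),('z+',32)):
                if vis[sx] or vis[sz]: out.append((w((xx,y0,zz)),w((xx,y1,zz))))
        for sy in ends:
            yy=-62 if sy=='y-' else 62
            for sx,xx in(('x-',-12),('x+',12)):
                if vis[sx] or vis[sy]: out.append((w((xx,yy,0)),w((xx,yy,32))))
            for sz,zz in(('z-',0),('z+',32)):
                if vis[sz] or vis[sy]: out.append((w((-12,yy,zz)),w((12,yy,zz))))
        return out
    return f
def held(st,RLT_,OFF_):
    Rt=Ro.from_quat(st["ee_rot"]).as_matrix(); R=Rt@RLT_; t=st["position"]+Rt@OFF_
    return lambda y:(R,t+R@np.array([y[0]*y[2],y[1],0]))   # unused
OFFu=np.array([0.4,0,4.8])
H1=(S1["st"],A_,OFFu);H2=(S2["st"],A_,OFFu);H3=(S3["st"],RLT,OFF)
# parameters: corS(6),corT(6),board(3),dyU,dyT, dz? 
obs=[(S0,0,'b',tb),(T0,1,'b',tb),(S1,0,H1,segbox(-62,-15,['y-'])),(S2,0,H2,segbox(-62,-15,['y-'])),(S3,0,H3,segbox(-62,-15,['y-'])),(T1,1,H1,segbox(-62,-42,['y-'])),(T3,1,H3,segbox(45,62,['y+']))]
def pose(o,x):
    if o=='b': return Pboard(x[12:15])
    st,RR,of=o; Rt=Ro.from_quat(st["ee_rot"]).as_matrix(); R=Rt@RR; dy=x[15] if RR is A_ else x[16]
    return R,st["position"]+Rt@of+R@np.array([0,dy,0])
def run(pw=5.,obs=obs,sel=None,ws=(4,3,2,2)):
    x=np.concatenate([np.zeros(12),[476,8,.077],[0,0]])
    for w in ws:
        M=[]
        for k,(p,ci,o,sf) in enumerate(obs):
            q=pcor(p,x[6*ci:6*ci+6]); R,t=pose(o,x)
            m=meas(q,sf(q,R,t),w)
            M.append((np.array([a[0] for a in m]),np.array([a[1] for a in m]),np.array([R.T@(a[3]-t) for a in m]),np.sqrt(np.array([a[2] for a in m]))))
        def res(x,full=False):
            out=[]
            for (p,ci,o,sf),(uv,n,O,wt) in zip(obs,M):
                R,t=pose(o,x); r=((proj(pcor(p,x[6*ci:6*ci+6]),O@R.T+t)-uv)*n).sum(1); out.append(r if full else r/0.4*wt)
            if full: return out
            return np.concatenate(out+[x[:12].reshape(2,6).ravel()/np.tile([.002]*3+[2]*3,2)*pw,(x[15:17])/2*pw])
        x=least_squares(res,x,loss='soft_l1',x_scale=np.concatenate([np.tile([.002]*3+[2]*3,2),[1,1,.01,1,1]])).x
    print("pw",pw,"cor",np.round(x[:12],4).tolist(),"board",np.round(x[12:15],4),"dy",np.round(x[15:],2)); print([(round(float(np.median(np.abs(r))),2),round(float(np.mean(r)),2)) for r in res(x,True)])
    return x
if __name__=="__main__":
    for pw in(3,10,30): x=run(pw)
    x=run(10); np.save("joint.npy",x)
    st=S3["st"]; R,t=Pboard(x[12:15])
    RL,tL=pose(H3,x); print("ledge in board",R.T@(tL-t),Ro.from_matrix(R.T@RL).as_rotvec())
    for (p,ci,o,sf),nm,cr in((obs[0],"j0",(230,150,370,270)),(obs[4],"j4",(220,150,340,270)),(obs[3],"j3",(290,150,410,290)),(obs[1],"j1",(230,140,330,240))):
        q=pcor(p,x[6*ci:6*ci+6]); overlay(q,[(sf(q,*pose(o,x)),(0,0,255))],nm+".png",cr,5 if nm!="j3" else 4)
E
python3 joint.py
```

```text
pw 3 cor [-0.0002, 0.0009, -0.0004, -0.2708, 0.7419, 0.9786, -0.0003, -0.0024, -0.0005, -0.3423, -0.3918, -1.6934] board [4.756008e+02 6.727000e+00 7.590000e-02] dy [0.75 0.27]
[(0.14, -0.02), (0.2, -0.21), (0.41, -0.01), (0.39, -0.31), (0.51, 0.02), (0.43, 0.13), (0.26, -0.4)]
pw 10 cor [-0.0003, 0.0003, -0.0, 0.0234, 0.6149, 0.1839, -0.0, -0.0025, -0.0001, -0.2189, -0.031, -0.1108] board [4.758001e+02 6.685300e+00 7.590000e-02] dy [0.8  0.04]
[(0.15, 0.01), (0.22, -0.28), (0.41, -0.09), (0.42, -0.27), (0.51, 0.0), (0.45, -0.03), (0.12, -0.31)]
pw 30 cor [-0.0003, 0.0, 0.0, 0.0064, 0.557, 0.03, -0.0, -0.0025, -0.0, -0.0967, 0.0095, -0.011] board [4.758999e+02 6.718800e+00 7.540000e-02] dy [ 0.51 -0.  ]
[(0.18, 0.03), (0.22, -0.25), (0.42, -0.1), (0.44, -0.19), (0.48, -0.05), (0.46, 0.13), (0.13, -0.26)]
pw 10 cor [-0.0003, 0.0003, -0.0, 0.0234, 0.6149, 0.1839, -0.0, -0.0025, -0.0001, -0.2189, -0.031, -0.1108] board [4.758001e+02 6.685300e+00 7.590000e-02] dy [0.8  0.04]
[(0.15, 0.01), (0.22, -0.28), (0.41, -0.09), (0.42, -0.27), (0.51, 0.0), (0.45, -0.03), (0.12, -0.31)]
ledge in board [ 0.10489748  1.15989778 45.60185084] [ 0.00034816 -0.00053583  0.00013761]
```

Emit:
move_arm(
  steps=[
    [-1,3,-0.5,-5,0,0,0],
    [-1,6,-0.5,-10,0,0,0],
    [-1,8.5,-0.4,-15,0,0,0],
    [-1,10.8,-0.4,-18.7,0,0,0],
    [-1,10.8,-0.4,-18.7,0,0,0],
  ],
)

```text
clock: 18.13
position: [458.7, 12.6, 82.6]
ee_rot: [0.729, -0.601, 0.018, -0.327]
contact_force: [0.8, 0.2, -1.1]
gripper_width: 23.2
```

Emit:
move_arm(
  steps=[
    [-1,0,0,0,0,0,0],
    [-1,0,0,0,0,0,0],
    [-1,0,0,0,0,0,0],
  ],
)

```text
clock: 18.38
position: [458.6, 12.7, 84.0]
ee_rot: [0.73, -0.6, 0.019, -0.327]
contact_force: [-0.7, -0.9, -1.7]
gripper_width: 22.8
```

```bash
cat > rel.py <<'E'
from joint import *
x=np.load("joint.npy")
def rel(dy=0.2):
    s=readout.read_state(); R,t=Pboard(x[12:15]); Rt=Ro.from_quat(s["ee_rot"]).as_matrix(); RL=Rt@RLT; tL=s["position"]+Rt@OFF+RL@[0,dy,0]
    e=R.T@(tL-t); F=R.T@s["contact_force"]
    print("ledge in board",np.round(e,2),"rot",np.round(Ro.from_matrix(R.T@RL).as_rotvec(),4),"F board",np.round(F,1),"clock",s["clock"]); return s,R,t
def w(v): 
    R,t=Pboard(x[12:15]); return np.round(R@np.array(v,float),2)
if __name__=="__main__":
    s,R,t=rel()
    if len(sys.argv)>1: print("world for",sys.argv[1:],w([float(a) for a in sys.argv[1:4]]))
E
python3 rel.py 0 0 -10
python3 - <<'E'
import sys
sys.argv=["x"]
from rel import *
S=avg("side",2)
s,R,t=rel()
Rt=Ro.from_quat(s["ee_rot"]).as_matrix(); RL=Rt@RLT; tL=s["position"]+Rt@OFF
p=pcor(S,x[:6]); 
def teeth(R,t):
    o=[]
    for y in(-48,-24,0,24,48):
        for a,b in(((-4,y-5),(4,y-5)),((4,y-5),(4,y+5)),((4,y+5),(-4,y+5)),((-4,y+5),(-4,y-5))): o.append((R@np.array([*a,-20.])+t,R@np.array([*b,-20.])+t))
    return o
overlay(p,[(Sbar(p,RL,tL),(0,255,0)),(teeth(RL,tL),(0,255,255))],"s10.png",(220,160,340,270),6)
overlay(p,[],"s10p.png",(220,160,340,270),6)
E
```

```text
ledge in board [-0.46  0.31 23.44] rot [0.0007 0.0009 0.    ] F board [-1.5 -0.9 -1. ] clock 18.3833
world for ['0', '0', '-10'] [ 4.99  0.38 -8.66]
ledge in board [-0.37  0.34 23.56] rot [0.0007 0.0006 0.0001] F board [-0.7  0.7 -1.3] clock 18.4833
```

View pics/s10p.png

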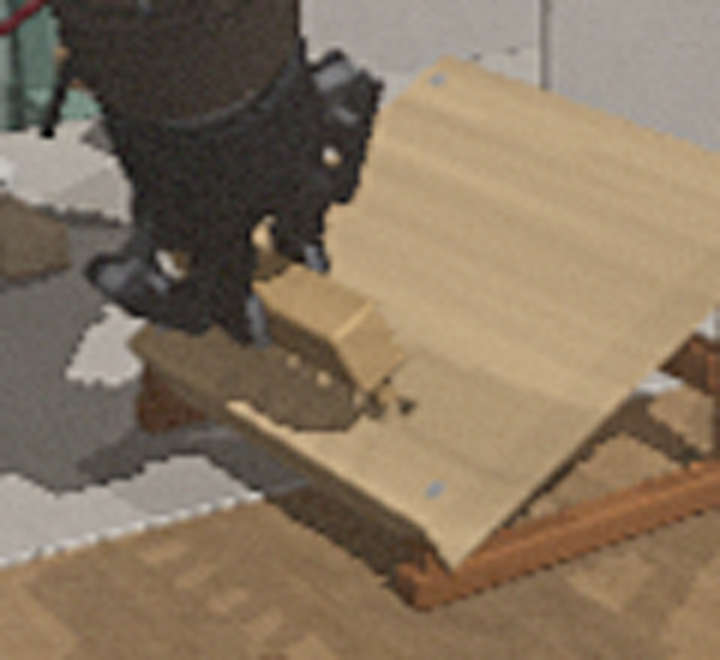

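View pics/s10.png

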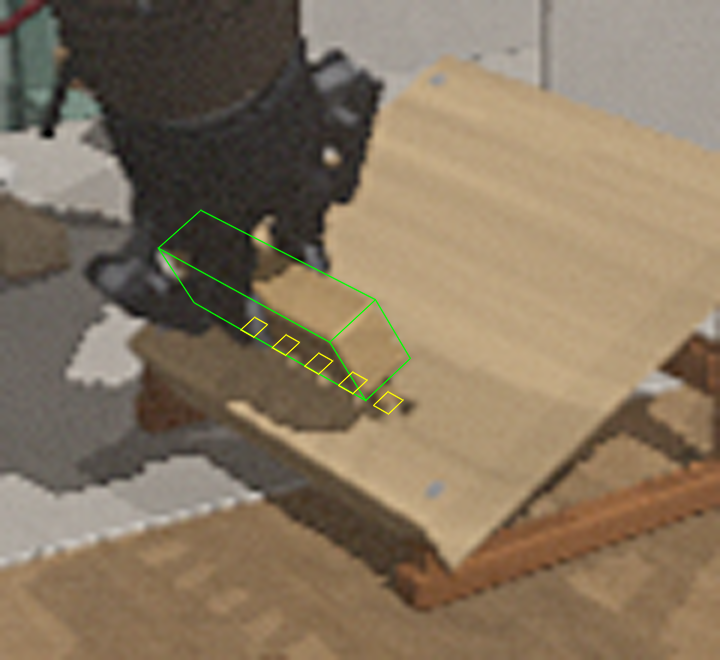

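```bash
python3 - <<'E'
import sys
sys.argv=["x"]
from rel import *
S=avg("side",6); T=avg("top",3); s=readout.read_state(); S["st"]=T["st"]=s; pickle.dump((S,T),open("hv3.pkl","wb"))
H4=(s,RLT,OFF)
ob=obs+[(S,0,H4,segbox(-62,-25,['y-'])),(T,1,H4,segbox(45,62,['y+']))]
for pw in(3,10): xx=run(pw,ob)
np.save("joint.npy",xx)
ob2=[o for i,o in enumerate(ob) if i in(0,1,7)]
run(10,ob2)
p=pcor(S,xx[:6]); p0=pcor(S0,xx[:6])
R,t=Pboard(xx[12:15])
slots=[(R@np.array(a,float)+t,R@np.array(b,float)+t) for y in(-48,-24,0,24,48) for a,b in(((-5.5,y-6.5,0),(5.5,y-6.5,0)),((5.5,y-6.5,0),(5.5,y+6.5,0)),((5.5,y+6.5,0),(-5.5,y+6.5,0)),((-5.5,y+6.5,0),(-5.5,y-6.5,0)))]
p["frame"]=p["avg"].astype(np.uint8)
overlay(p,[(slots,(255,0,0))],"s11.png",(260,190,310,240),12)
overlay(p0,[(slots,(255,0,0))],"s11b.png",(250,190,310,240),12)
E
```

```text
pw 3 cor [-0.0002, 0.001, -0.0004, -0.241, 0.7615, 1.2747, -0.0002, -0.0021, -0.0006, -0.3412, -0.3976, -1.2279] board [4.755299e+02 6.998100e+00 7.610000e-02] dy [0.82 0.2 ]
[(0.15, -0.0), (0.2, -0.25), (0.43, 0.01), (0.38, -0.31), (0.53, 0.11), (0.43, 0.41), (0.11, -0.24), (0.45, -0.16), (0.43, -0.45)]
pw 10 cor [-0.0003, 0.0005, 0.0, 0.0399, 0.6602, 0.2526, -0.0, -0.0022, -0.0001, -0.2215, -0.0562, -0.1025] board [4.756991e+02 7.022900e+00 7.580000e-02] dy [0.96 0.04]
[(0.16, 0.13), (0.22, -0.23), (0.4, -0.05), (0.4, -0.27), (0.54, 0.06), (0.45, 0.18), (0.14, -0.16), (0.45, -0.18), (0.35, -0.39)]
pw 10 cor [-0.0003, 0.0003, -0.0, 0.2444, 0.2531, 0.0027, 0.0001, -0.0032, -0.0, -0.3152, -0.0716, -0.1772] board [4.754429e+02 5.958600e+00 7.520000e-02] dy [0.   0.04]
[(0.14, 0.03), (0.22, -0.3), (0.48, -0.16)]
```

View pics/s11.png

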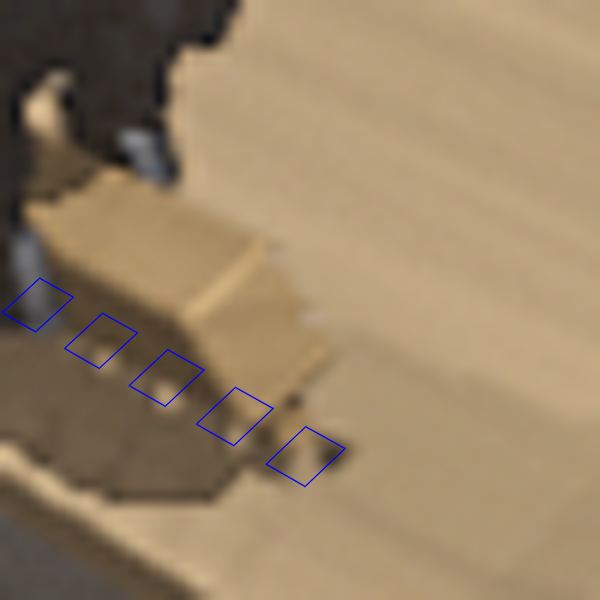

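View pics/s11b.png

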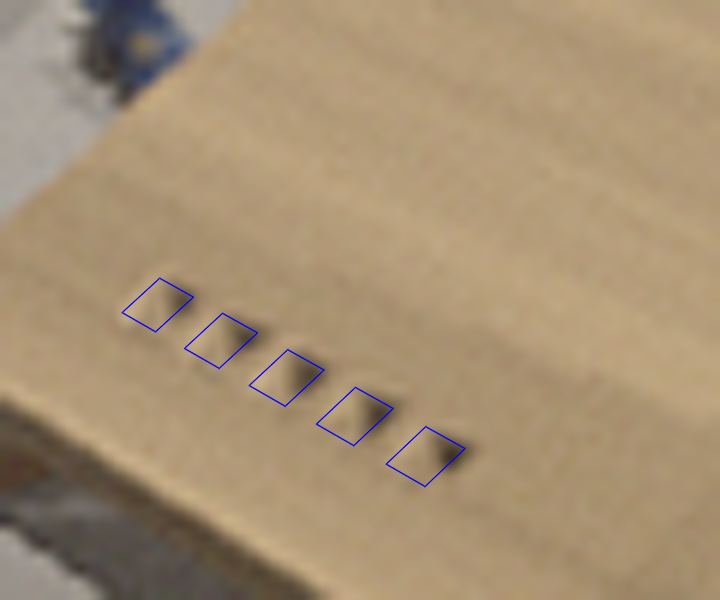

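Emit:
move_arm(
  steps=[
    [-1,0.3,-0.8,0.15,0,0,0],
    [-1,1.5,-0.7,-2,0,0,0],
    [-1,2.8,-0.6,-4.2,0,0,0],
    [-1,2.8,-0.6,-4.2,0,0,0],
  ],
)

```text
clock: 19.27
position: [461.5, 12.1, 79.2]
ee_rot: [0.73, -0.6, 0.018, -0.327]
contact_force: [0.1, -0.8, -0.6]
gripper_width: 23.3
```

```bash
python3 rel.py
```

```text
ledge in board [-0.29 -0.85 17.85] rot [ 0.0008  0.0016 -0.0002] F board [-0.2 -0.9 -0.6] clock 19.2667
```

Emit:
move_arm(
  steps=[
    [-1,1,0.07,-1.7,0,0,0],
    [-1,2,0.15,-3.4,0,0,0],
    [-1,2,0.15,-3.4,0,0,0],
  ],
)

```text
clock: 19.52
position: [463.5, 12.3, 75.9]
ee_rot: [0.73, -0.6, 0.018, -0.327]
contact_force: [0.6, -0.2, -0.8]
gripper_width: 23.1
```

```bash
python3 rel.py
```

```text
ledge in board [-0.26 -0.87 13.99] rot [ 0.0008  0.0016 -0.0002] F board [ 0.1 -0.2 -1. ] clock 19.5167
```

Emit:
move_arm(
  steps=[
    [-1,1,0.07,-1.7,0,0,0],
    [-1,2,0.15,-3.4,0,0,0],
    [-1,3,0.22,-5.1,0,0,0],
    [-1,4,0.3,-6.8,0,0,0],
    [-1,4,0.3,-6.8,0,0,0],
  ],
)

```text
clock: 19.93
position: [467.5, 12.6, 69.1]
ee_rot: [0.73, -0.6, 0.018, -0.327]
contact_force: [0.1, -0.9, -0.6]
gripper_width: 23.1
```

```bash
python3 rel.py
```

```text
ledge in board [-0.18 -0.86  6.1 ] rot [ 0.0008  0.0015 -0.0001] F board [-0.3 -0.9 -0.5] clock 19.9333
```

Emit:
move_arm(
  steps=[
    [-1,1,0.07,-1.7,0,0,0],
    [-1,2,0.15,-3.5,0,0,0],
    [-1,2,0.15,-3.5,0,0,0],
  ],
)

```text
clock: 20.18
position: [469.5, 12.7, 65.7]
ee_rot: [0.73, -0.6, 0.018, -0.327]
contact_force: [-0.6, -0.8, -1.0]
gripper_width: 23.1
```

```bash
python3 rel.py
```

```text
ledge in board [-0.14 -0.87  2.13] rot [ 0.0008  0.0014 -0.0001] F board [-1.1 -0.7 -0.5] clock 20.1833
```

Emit:
move_arm(
  steps=[
    [-1,0.6,0.04,-1,0,0,0],
    [-1,1.2,0.1,-2.1,0,0,0],
    [-1,1.2,0.1,-2.1,0,0,0],
  ],
)

```text
clock: 20.43
position: [470.7, 12.8, 63.8]
ee_rot: [0.73, -0.6, 0.018, -0.327]
contact_force: [0.9, -0.2, -0.5]
gripper_width: 22.9
```

```bash
python3 rel.py
```

```text
ledge in board [-0.05 -0.86 -0.09] rot [0.0008 0.0011 0.    ] F board [ 0.5 -0.3 -0.9] clock 20.4333
```

Emit:
move_arm(
  steps=[
    [-1,0.5,0.04,-0.9,0,0,0],
    [-1,0.5,0.04,-0.9,0,0,0],
    [-1,0.5,0.04,-0.9,0,0,0],
  ],
)

```text
clock: 20.68
position: [470.8, 12.9, 63.8]
ee_rot: [0.73, -0.6, 0.018, -0.328]
contact_force: [-4.0, -3.0, 6.8]
gripper_width: 22.7
```

```bash
python3 rel.py
```

```text
ledge in board [-0.   -0.81 -0.17] rot [0.0016 0.0003 0.0007] F board [-0.3 -2.7  8. ] clock 20.6833
```

Emit:
move_arm(
  steps=[
    [-0.2,0,0,0,0,0,0],
    [-0.2,0,0,0,0,0,0],
    [0,0,0,0,0,0,0],
    [0,0,0,0,0,0,0],
  ],
)

```text
clock: 21.02
position: [471.3, 12.9, 63.0]
ee_rot: [0.73, -0.6, 0.019, -0.327]
contact_force: [-0.2, 0.3, -0.1]
gripper_width: 42.6
```

```bash
python3 - <<'E'
import sys
sys.argv=["x"]
from rel import *
s=readout.read_state(); print(s["gripper_width"],s["contact_force"],Ro.from_quat(s["ee_rot"]).as_matrix()[:,2])
S=avg("side",2); R,t=Pboard(x[12:15]); p=pcor(S,x[:6]); overlay(p,[(Sbar(p,R,t),(0,255,0))],"s12.png",(220,150,340,270),5)
E
```

```text
42.568830801510515 [-0.19441428  0.25885366 -0.12279766] [ 0.41992212  0.45553493 -0.78495436]
```

View pics/s12.png

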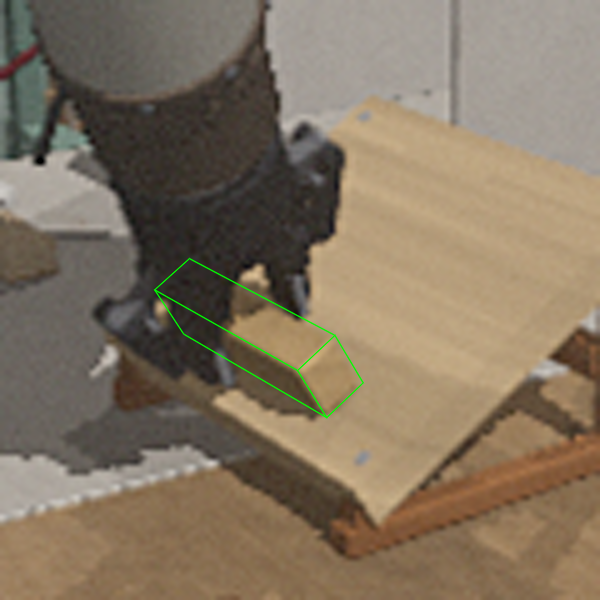

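Emit:
move_arm(
  steps=[
    [0,-4,-4.5,8,0,0,0],
    [0,-13,-14,24,0,0,0],
    [0,-24,-26,45,0,0,0],
    [0,-40,-43,75,0,0,0],
    [0,-45,-43,115,0,0,0],
  ],
)

```text
clock: 21.53
position: [423.1, -32.0, 177.1]
ee_rot: [0.729, -0.602, 0.016, -0.325]
contact_force: [0.7, -0.3, 0.2]
gripper_width: 42.9
```

```bash
cat > sand.py <<'E'
import sys
sys.argv=["x"]
from rel import *
S0,T0=pickle.load(open("cams.pkl","rb"))
cs=[pcor(S0,x[:6]),pcor(T0,x[6:12])]
objs={"sand":(Pat(0.),{0:Ssand,1:topface((-17.5,-35,0),(17.5,35,22))})}
for st in([475,333,.03],[474,336,0.0],[476,331,0.06]): 
    c,r=solve(cs,objs,{"sand":st},usecor=False,ws=(3,2.5,2,2))
for i in(0,1): solve([cs[i]],{"sand":(Pat(0.),{0:objs["sand"][1][i]})},{"sand":[475,333,.03]},usecor=False,ws=(4,3,2))
y=r["sand"]
for p,n,cr in((cs[0],"sd.png",(200,185,240,215)),(cs[1],"td.png",(145,200,195,235))): overlay(p,[(Ssand(p,*Pat(0.)(y)),(0,0,255))],n,cr,14)
s=readout.read_state(); print(s["position"],np.round(s["joints"],2))
E
python3 sand.py
```

```text
cor [[0.0, 0.0, 0.0, 0.0, -0.0, 0.0], [-0.0, -0.0, -0.0, 0.0, 0.0, -0.0]]
sand [4.764583e+02 3.356437e+02 3.360000e-02] [(0, 0.26), (1, 0.92)]
cor [[0.0, 0.0, 0.0, 0.0, -0.0, 0.0], [-0.0, -0.0, -0.0, 0.0, 0.0, -0.0]]
sand [4.764659e+02 3.353688e+02 3.270000e-02] [(0, 0.26), (1, 0.96)]
cor [[0.0, 0.0, 0.0, 0.0, -0.0, 0.0], [-0.0, 0.0, -0.0, 0.0, 0.0, -0.0]]
sand [4.762857e+02 3.358582e+02 3.280000e-02] [(0, 0.27), (1, 0.96)]
cor [[-0.0, -0.0, 0.0, 0.0, 0.0, 0.0]]
sand [4.764480e+02 3.349064e+02 3.700000e-02] [(0, 0.26)]
cor [[0.0, -0.0, 0.0, 0.0, -0.0, -0.0]]
sand [4.751621e+02 3.344153e+02 4.510000e-02] [(0, 1.13)]
[423.14830222 -32.04865174 177.06571718] [-0.18  0.04 -0.5  -0.8  -0.82  0.87]
```

View pics/sd.png

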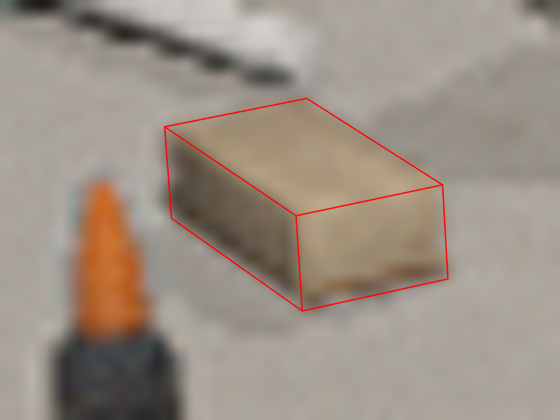

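View pics/td.png

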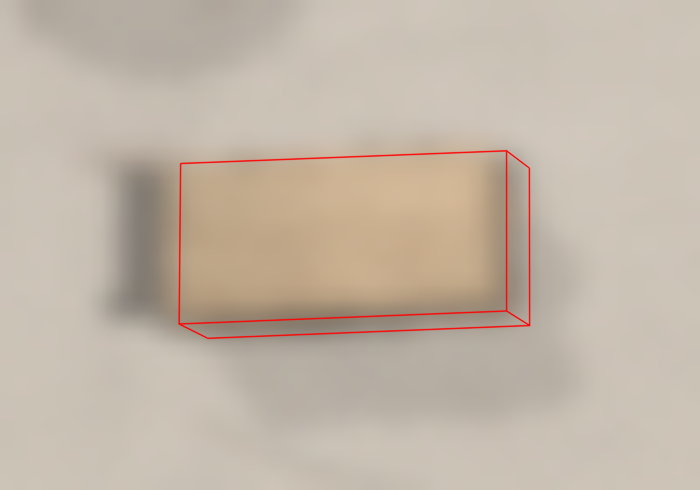

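```bash
cat > plan.py <<'E'
import sys
sys.argv=["x"]
from rel import *
SB=np.array([476.,336.,.035])
R,t=Pboard(x[12:15])
def tool_in_block(beta,s,jy):  # tool axes in block frame
    z=np.array([0,s*np.sin(beta),-np.cos(beta)]); y=np.array([jy,0,0.]); return np.stack([np.cross(y,z),y,z],1)
GP=14. # grasp-ish reference height of TCP line
def pick(beta,s,jy,up=0,zt=7.):
    Rb=rz(SB[2]); Rt=Rb@tool_in_block(beta,s,jy); return Rt,np.array([SB[0],SB[1],zt+up])  # TCP above block centre
def place(beta,s,jy,e,up=0,zt=7.,bx=48.,off=(0,0)):
    Rb=R@rz(-e*np.pi/2)   # block y -> e*board x
    Rt=Rb@tool_in_block(beta,s,jy); c=t+R@np.array([bx,0,up]); return Rt,c+Rb@np.array([off[0],off[1],zt])
if __name__=="__main__":
  print(R@rz(-np.pi/2)@[0,1,0],R[:,0])
  for b in(0,10,15,20,30):
    for s,e in((1,-1),(-1,1)):
      for jy in(1,-1):
        m=lambda Q:[(np.round(q,2).tolist(),round(min((q-LO).min(),(HI-q).min()),2)) for q in Q]
        P=m(IK(*pick(np.radians(b),s,jy),n=12)); L=m(IK(*place(np.radians(b),s,jy,e),n=12))
        if P and L: print(b,s,e,jy,P,L)
E
python3 plan.py
```

```text
[0.8635397  0.06556821 0.5       ] [0.8635397  0.06556821 0.5       ]
15 1 -1 1 [([0.78, 0.53, -0.32, -0.36, -0.58, 2.69], np.float64(0.41))] [([0.37, 0.26, -0.73, 0.23, -0.34, -2.08], np.float64(0.18))]
15 1 -1 -1 [([0.78, 0.53, -0.32, -0.36, -0.58, -0.45], np.float64(0.42))] [([0.37, 0.26, -0.73, 0.23, -0.34, 1.06], np.float64(0.18))]
15 -1 1 1 [([0.97, 0.63, -0.31, 0.21, -0.85, 2.05], np.float64(0.69))] [([0.37, 0.26, -0.73, 0.23, -0.34, 1.06], np.float64(0.18))]
15 -1 1 -1 [([0.97, 0.63, -0.31, 0.21, -0.85, -1.09], np.float64(0.69))] [([0.37, 0.26, -0.73, 0.23, -0.34, -2.08], np.float64(0.18))]
20 1 -1 1 [([0.72, 0.53, -0.29, -0.5, -0.58, 2.86], np.float64(0.24))] [([0.36, 0.29, -0.62, 0.1, -0.5, -1.95], np.float64(0.34))]
20 1 -1 -1 [([0.72, 0.53, -0.29, -0.5, -0.58, -0.28], np.float64(0.42))] [([0.36, 0.29, -0.62, 0.1, -0.5, 1.19], np.float64(0.34))]
20 -1 1 1 [([0.99, 0.66, -0.29, 0.25, -0.93, 2.01], np.float64(0.77))] [([0.36, 0.29, -0.62, 0.1, -0.5, 1.19], np.float64(0.34))]
20 -1 1 -1 [([0.99, 0.66, -0.29, 0.25, -0.93, -1.14], np.float64(0.77))] [([0.36, 0.29, -0.62, 0.1, -0.5, -1.95], np.float64(0.34))]
30 1 -1 1 [([0.59, 0.54, -0.26, -0.79, -0.64, -3.08], np.float64(0.02))] [([0.34, 0.36, -0.45, -0.0, -0.76, -1.83], np.float64(0.6))]
30 1 -1 -1 [([0.59, 0.54, -0.26, -0.79, -0.64, 0.06], np.float64(0.48))] [([0.34, 0.36, -0.45, -0.0, -0.76, 1.31], np.float64(0.6))]
30 -1 1 1 [([1.03, 0.73, -0.23, 0.31, -1.08, 1.93], np.float64(0.84))] [([0.34, 0.36, -0.45, 0.0, -0.76, 1.31], np.float64(0.6))]
30 -1 1 -1 [([1.03, 0.73, -0.23, 0.31, -1.08, -1.21], np.float64(0.84))] [([0.34, 0.36, -0.45, -0.0, -0.76, -1.83], np.float64(0.6))]
```

```bash
cat > pk.py <<'E'
from plan import *
B=np.radians(25); OF=np.array([0,-3.3,0])
def pk(up,zt=6.): 
    Rt,tt=pick(B,-1,1,up,zt); return Rt,tt+rz(SB[2])@OF
if __name__=="__main__":
    s=readout.read_state(); print(np.round(s["joints"],2))
    Rt,tt=pk(90); delta(Rt,tt,s); print(Rt)
    R0=Ro.from_quat(s["ee_rot"]).as_matrix()
    q,a,b=track(s["position"],R0,s["position"]+[0,0,80],R0,s["joints"]); print(np.round(q,2),a,b)
    q,a,b=track(s["position"]+[0,0,80],R0,tt+[0,0,60],Rt,q,40); print(np.round(q,2),a,b)
    q,a,b=track(tt+[0,0,60],Rt,pk(0)[1],Rt,q,20); print(np.round(q,2),a,b)
E
python3 pk.py
```

```text
[-0.18  0.04 -0.5  -0.8  -0.82  0.87]
shift [ 53.  364.8 -81.1] rot [-0.792  -0.0428  3.0021] target [476.1 332.7  96. ]
[[-0.0317143   0.99938756  0.01478862]
 [ 0.90575273  0.03499285 -0.42235943]
 [-0.42261826  0.         -0.90630779]]
[-0.14 -0.08 -0.41 -0.68 -0.94  0.65] 0.5733418082194679 0.014351206627539415
[ 1.01  0.52 -0.13  0.25 -1.29  2.05] 0.6671821104575941 0.04804466908250893
[ 1.01  0.69 -0.27  0.29 -1.    1.97] 0.8021992028523776 0.015291981203977123
```

```bash
sed -i 's/pick(B,-1,1,up,zt)/pick(B,-1,-1,up,zt)/' pk.py; python3 pk.py
```

```text
[-0.18  0.04 -0.5  -0.8  -0.82  0.87]
shift [ 53.  364.8 -81.1] rot [-0.8782  0.4367 -0.2599] target [476.1 332.7  96. ]
[[ 0.0317143  -0.99938756  0.01478862]
 [-0.90575273 -0.03499285 -0.42235943]
 [ 0.42261826  0.         -0.90630779]]
[-0.14 -0.08 -0.41 -0.68 -0.94  0.65] 0.5733418082194679 0.014351206627539415
[ 1.01  0.52 -0.13  0.25 -1.29 -1.09] 0.4003728196085832 0.09653205459222497
[ 1.01  0.69 -0.27  0.29 -1.   -1.18] 0.8021992028523777 0.015291981203991112
```

Emit:
move_arm(
  steps=[
    [1,2,15,30,-0.05,0.025,-0.015],
    [1,5,40,55,-0.14,0.07,-0.04],
    [1,9,70,75,-0.22,0.11,-0.065],
    [1,14,105,80,-0.32,0.16,-0.095],
    [1,19,140,80,-0.42,0.21,-0.125],
  ],
)

```text
clock: 21.95
position: [426.7, 23.3, 226.4]
ee_rot: [0.743, -0.637, 0.04, -0.2]
contact_force: [-0.6, 0.2, -0.5]
gripper_width: 85.5
```

```bash
python3 pk.py | head -2
```

```text
[ 0.34 -0.11 -0.59 -0.2  -0.71 -0.06]
shift [  49.4  309.4 -130.4] rot [-0.6638  0.2945 -0.1911] target [476.1 332.7  96. ]
```

Emit:
move_arm(
  steps=[
    [1,5,30,10,-0.07,0.03,-0.02],
    [1,10,62,15,-0.15,0.06,-0.04],
    [1,15,95,15,-0.25,0.1,-0.07],
    [1,20,128,10,-0.35,0.14,-0.1],
    [1,25,160,0,-0.44,0.19,-0.125],
  ],
)

```text
clock: 22.37
position: [449.6, 171.4, 230.1]
ee_rot: [0.731, -0.673, 0.114, 0.007]
contact_force: [2.8, -1.2, 0.4]
gripper_width: 85.0
```

```bash
python3 pk.py | head -2
```

```text
[ 0.84  0.11 -0.49  0.27 -1.01 -0.91]
shift [  26.5  161.3 -134.1] rot [-0.2649  0.1253 -0.0789] target [476.1 332.7  96. ]
```

Emit:
move_arm(
  steps=[
    [1,6,38,-10,-0.07,0.03,-0.02],
    [1,12,76,-25,-0.14,0.065,-0.04],
    [1,18,114,-50,-0.2,0.095,-0.06],
    [1,24,150,-80,-0.265,0.125,-0.079],
    [1,26.5,161,-110,-0.265,0.125,-0.079],
  ],
)

```text
clock: 22.78
position: [478.7, 338.0, 115.8]
ee_rot: [0.704, -0.677, 0.154, 0.149]
contact_force: [0.8, 1.3, 0.2]
gripper_width: 85.2
```

Emit:
move_arm(
  steps=[
    [1,0,0,0,0,0,0],
    [1,0,0,0,0,0,0],
    [1,0,0,0,0,0,0],
  ],
)

```text
clock: 23.03
position: [476.8, 331.7, 117.7]
ee_rot: [0.703, -0.678, 0.153, 0.151]
contact_force: [0.4, -0.2, 0.9]
gripper_width: 85.6
```

```bash
python3 - <<'E'
from pk import *
s=readout.read_state(); print(np.round(s["joints"],2)); delta(*pk(60),s)
Rt=Ro.from_quat(s["ee_rot"]).as_matrix(); tt=s["position"]
for n,i,cr in(("side",0,(160,140,280,260)),("top",1,(130,170,230,260))):
    p=pcor(avg(n,1),x[6*i:6*i+6]); L=lambda a,b:(tt+Rt@np.array(a,float),tt+Rt@np.array(b,float))
    overlay(p,[(Ssand(p,*Pat(0.)(SB)),(0,255,0)),([L((0,-57,0),(0,57,0)),L((0,0,-60),(0,0,80))],(0,0,255))],n+"13.png",cr,5)
E
```

```text
[ 1.    0.56 -0.17  0.25 -1.22 -1.1 ]
shift [ -0.7   1.  -51.7] rot [-0.0027 -0.0045  0.0001] target [476.1 332.7  66. ]
```

View pics/side13.png

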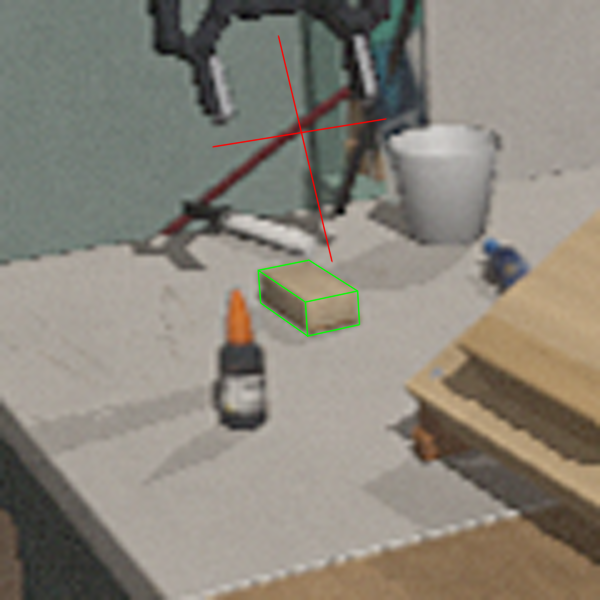

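View pics/top13.png

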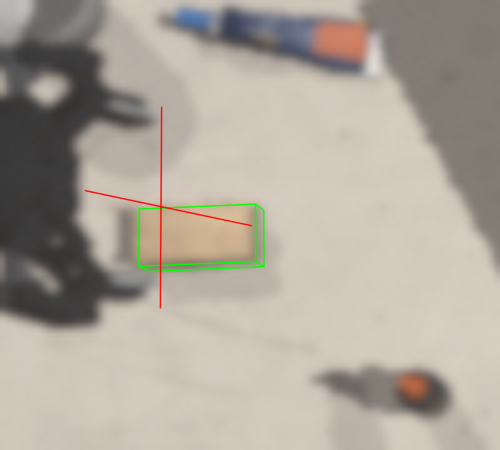

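Emit:
move_arm(
  steps=[
    [1,-0.3,1,-25,0,0,0],
    [1,-0.7,2,-55,-0.0027,-0.0045,0],
    [1,-0.7,2,-80,-0.0027,-0.0045,0],
    [1,-0.7,2,-85,-0.0027,-0.0045,0],
    [1,-0.7,2,-85,-0.0027,-0.0045,0],
  ],
)

```text
clock: 23.55
position: [475.8, 333.0, 32.7]
ee_rot: [0.702, -0.678, 0.155, 0.151]
contact_force: [-0.1, -0.5, 0.4]
gripper_width: 85.5
```

Emit:
move_arm(
  steps=[
    [1,0,0,0,0,0,0],
    [1,0,0,0,0,0,0],
    [1,0,0,0,0,0,0],
  ],
)

```text
clock: 23.8
position: [476.6, 335.0, 33.9]
ee_rot: [0.702, -0.679, 0.155, 0.149]
contact_force: [-0.4, 0.5, 0.4]
gripper_width: 85.5
```

```bash
python3 - <<'E'
from pk import *
SB[1]=337
s=readout.read_state(); delta(*pk(0),s); print(s["contact_force"])
E
```

```text
shift [ -0.5  -1.3 -27.9] rot [-0.0037  0.0013  0.0001] target [476.1 333.7   6. ]
[-0.44999913  0.50261678  0.40020282]
```

Emit:
move_arm(
  steps=[
    [0.2,-0.5,-1.3,-5,-0.004,0,0],
    [0.2,-0.5,-1.3,-12,-0.004,0,0],
    [0.2,-0.5,-1.3,-20,-0.004,0,0],
    [0.2,-0.5,-1.3,-27,-0.004,0,0],
    [0.2,-0.5,-1.3,-27,-0.004,0,0],
  ],
)

```text
clock: 24.22
position: [474.4, 331.7, 2.6]
ee_rot: [0.702, -0.678, 0.157, 0.154]
contact_force: [-0.5, 0.0, -0.1]
gripper_width: 51.0
```

Emit:
move_arm(
  steps=[
    [0,0,0,0,0,0,0],
    [0,0,0,0,0,0,0],
  ],
)

```text
clock: 24.38
position: [475.3, 332.8, 4.5]
ee_rot: [0.702, -0.678, 0.157, 0.152]
contact_force: [0.4, 0.2, 0.4]
gripper_width: 42.9
```

Emit:
move_arm(
  steps=[
    [-1,0,0,0,0,0,0],
    [-1,0,0,0,0,0,0],
    [-1,0,0,0,0,0,0],
    [-1,0,0,0,0,0,0],
  ],
)

```text
clock: 24.72
position: [475.5, 333.3, 5.1]
ee_rot: [0.702, -0.678, 0.156, 0.151]
contact_force: [-0.3, 1.2, 2.4]
gripper_width: 33.4
```

```bash
python3 - <<'E'
from pk import *
SB[1]=337
s=readout.read_state(); delta(*pk(0),s); print(s["position"],s["ee_rot"],s["contact_force"],s["gripper_width"])
S=avg("side",1); p=pcor(S,x[:6]); overlay(p,[(Ssand(p,*Pat(0.)(SB)),(0,255,0))],"s14.png",(190,170,250,230),10)
E
```

```text
shift [0.6 0.4 0.9] rot [ 0.0027 -0.0004 -0.0002] target [476.1 333.7   6. ]
[475.52123128 333.29837085   5.11601344] [ 0.70223219 -0.67783552  0.15647931  0.15140408] [-0.30924888  1.18155041  2.36055881] 33.43440338210142
```

View pics/s14.png

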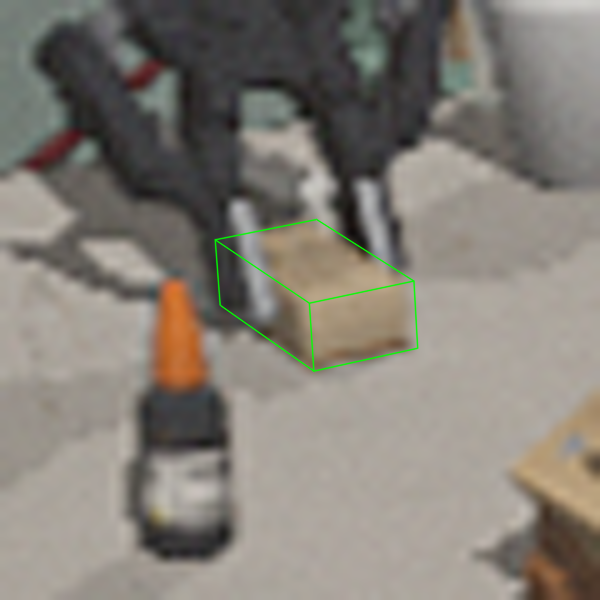

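```bash
cat > pl.py <<'E'
import sys
sys.argv=["x"]
from rel import *
G2=Ro.from_quat([0.70223219,-0.67783552,0.15647931,0.15140408]).as_matrix(); P2=np.array([475.52,333.30,5.12])
bx_=-G2[:,1].copy(); bx_[2]=0; bx_/=np.linalg.norm(bx_); Rb0=np.stack([bx_,np.cross([0,0,1.],bx_),[0,0,1.]],1)
RBT=G2.T@Rb0; c0=np.array([475.52,337.,0]); OB=G2.T@(c0-P2); OB[1]=0
R,t=Pboard(x[12:15]); Rbf=R@rz(-np.pi/2)
def pl(bx,by=0,up=0): Rt=Rbf@RBT.T; return Rt,t+R@np.array([bx,by,up])-Rt@OB
def relb():
    s=readout.read_state(); Rt=Ro.from_quat(s["ee_rot"]).as_matrix(); b=s["position"]+Rt@OB
    print("block in board",np.round(R.T@(b-t),2),"rot",np.round(Ro.from_matrix(Rbf.T@Rt@RBT).as_rotvec(),3),"F",np.round(R.T@s["contact_force"],1),"clk",round(s["clock"],2)); return s
if __name__=="__main__":
    s=relb(); print(OB,np.round(s["joints"],2)); delta(*pl(50,0,60),s)
    q=s["joints"];R0=Ro.from_quat(s["ee_rot"]).as_matrix();P=s["position"]
    q,a,b=track(P,R0,P+[0,0,150],R0,q); print(np.round(q,2),a,b)
    Rt,tt=pl(50,0,110); q,a,b=track(P+[0,0,150],R0,tt,Rt,q,40); print(np.round(q,2),a,b)
    q,a,b=track(tt,Rt,pl(50)[1],Rt,q); print(np.round(q,2),a,b)
E
python3 pl.py
```

```text
block in board [ -6.62 329.04 -60.84] rot [-0.416  0.4    1.492] F [1.6 1.4 1.5] clk 24.77
[-5.52318824  0.          3.06286058] [ 1.01  0.69 -0.27  0.29 -1.   -1.18]
shift [   7.7 -325.7  130.4] rot [ 0.4302 -0.3849 -1.4922] target [483.2   7.6 135.5]
[ 1.01  0.52 -0.13  0.25 -1.29 -1.09] 0.807747564881766 0.015271456136089157
[ 0.39  0.11 -0.53  0.03 -0.85 -1.9 ] 0.539887413556864 0.026470397272891022
[ 0.35  0.33 -0.53  0.04 -0.63 -1.87] 0.47068688038000395 0.012114948364856604
```

Emit:
move_arm(
  steps=[
    [-1,0,0,8,0,0,0],
    [-1,0,0,30,0,0,0],
    [-1,0,0,65,0,0,0],
    [-1,0,0,105,0,0,0],
    [-1,0,0,145,0,0,0],
  ],
)

```text
clock: 25.18
position: [474.6, 331.9, 151.1]
ee_rot: [0.702, -0.678, 0.157, 0.153]
contact_force: [1.2, 0.8, -0.8]
gripper_width: 33.6
```

```bash
python3 pl.py
```

```text
block in board [ 65.47 327.71  66.04] rot [-0.421  0.4    1.492] F [ 0.7  0.8 -1.4] clk 25.18
[-5.52318824  0.          3.06286058] [ 1.01  0.52 -0.14  0.25 -1.29 -1.09]
shift [   8.6 -324.3  -15.5] rot [ 0.4305 -0.3893 -1.4918] target [483.2   7.6 135.5]
[ 1.01  0.42  0.07  0.24 -1.6  -1.01] 0.9384391245141528 0.015879241858580917
[ 0.39  0.11 -0.53  0.03 -0.85 -1.9 ] 0.5398874135568641 0.029931832707942307
[ 0.35  0.33 -0.53  0.04 -0.63 -1.87] 0.47068688038000384 0.012114948364857159
```

Emit:
move_arm(
  steps=[
    [-1,-4,-23,12,0.031,-0.028,-0.106],
    [-1,-8,-46,24,0.062,-0.056,-0.213],
    [-1,-12,-69,34,0.092,-0.083,-0.32],
    [-1,-15,-92,40,0.123,-0.111,-0.426],
    [-1,-18,-116,45,0.154,-0.139,-0.533],
  ],
)

```text
clock: 25.6
position: [456.8, 215.7, 195.7]
ee_rot: [-0.494, 0.859, -0.106, -0.086]
contact_force: [-0.5, -0.3, -1.3]
gripper_width: 34.0
```

```bash
python3 pl.py
```

```text
block in board [ 67.55 213.07 117.28] rot [-0.266  0.255  0.954] F [-1.1 -0.3 -0.9] clk 25.6
[-5.52318824  0.          3.06286058] [ 0.85  0.3  -0.29  0.15 -1.21 -1.45]
shift [  26.4 -208.1  -60.1] rot [ 0.275  -0.2455 -0.9535] target [483.2   7.6 135.5]
[ 0.85  0.21 -0.04  0.14 -1.56 -1.4 ] 0.7875124245975104 0.017910918720646762
[ 0.39  0.11 -0.53  0.03 -0.85 -1.9 ] 0.539887413556864 0.019019734428261548
[ 0.35  0.33 -0.53  0.04 -0.63 -1.87] 0.4706868803800037 0.012114948364856604
```

Emit:
move_arm(
  steps=[
    [-1,2,-23,3,0.031,-0.027,-0.106],
    [-1,4,-46,5,0.061,-0.055,-0.212],
    [-1,6,-69,5,0.092,-0.082,-0.318],
    [-1,8,-92,5,0.122,-0.109,-0.424],
    [-1,10,-116,5,0.153,-0.136,-0.53],
  ],
)

```text
clock: 26.02
position: [466.7, 99.4, 200.1]
ee_rot: [-0.249, 0.967, -0.048, -0.016]
contact_force: [1.1, -0.6, -1.8]
gripper_width: 33.5
```

```bash
python3 pl.py
```

```text
block in board [ 72.95  94.76 120.38] rot [-0.119  0.114  0.423] F [ 0.  -0.7 -2.1] clk 26.02
[-5.52318824  0.          3.06286058] [ 0.6   0.18 -0.41  0.09 -1.05 -1.72]
shift [ 16.5 -91.8 -64.5] rot [ 0.122  -0.1104 -0.4235] target [483.2   7.6 135.5]
[ 0.6   0.08 -0.13  0.08 -1.42 -1.68] 0.6758021211280746 0.019380994263148432
[ 0.39  0.11 -0.53  0.03 -0.85 -1.9 ] 0.5398874135568649 0.01520305056941662
[ 0.35  0.33 -0.53  0.04 -0.63 -1.87] 0.4706868803800037 0.01211494836485627
```

Emit:
move_arm(
  steps=[
    [-1,4,-23,-12,0.031,-0.028,-0.106],
    [-1,8,-46,-25,0.061,-0.055,-0.212],
    [-1,12,-69,-38,0.092,-0.083,-0.318],
    [-1,16.5,-92,-50,0.122,-0.1104,-0.4235],
    [-1,16.5,-92,-64,0.122,-0.1104,-0.4235],
  ],
)

```text
clock: 26.43
position: [482.3, 5.3, 135.6]
ee_rot: [-0.036, 0.998, 0.001, 0.042]
contact_force: [0.5, 0.7, -0.3]
gripper_width: 34.0
```

Emit:
move_arm(
  steps=[
    [-1,0,0,0,0,0,0],
    [-1,0,0,0,0,0,0],
    [-1,0,0,0,0,0,0],
  ],
)

```text
clock: 26.68
position: [484.3, 9.3, 136.6]
ee_rot: [-0.041, 0.998, 0.001, 0.042]
contact_force: [-0.2, 0.9, -0.8]
gripper_width: 33.4
```

```bash
cat > look.py <<'E'
from pl import *
tag=open("tag").read().strip()
s=relb(); Rt=Ro.from_quat(s["ee_rot"]).as_matrix(); RB=Rt@RBT; b=s["position"]+Rt@OB
for n,i,cr in(("side",0,(230,120,350,250)),("top",1,(230,140,350,240))):
    p=pcor(avg(n,1),x[6*i:6*i+6]); overlay(p,[(Ssand(p,RB,b),(0,255,0)),(Sbar(p,R,t),(0,0,255))],tag+n+".png",cr,5)
E
echo a1 >tag; python3 look.py; python3 - <<'E'
from pl import *
delta(*pl(50,0,15))
E
```

```text
block in board [51.52  1.62 60.31] rot [-0.     0.002  0.006] F [-0.5  0.9 -0.6] clk 26.68
shift [ 21.2  -0.4 -40.1] rot [ 0.0014  0.0006 -0.0069] target [505.7   9.3  96.6]
```

View pics/a1side.png

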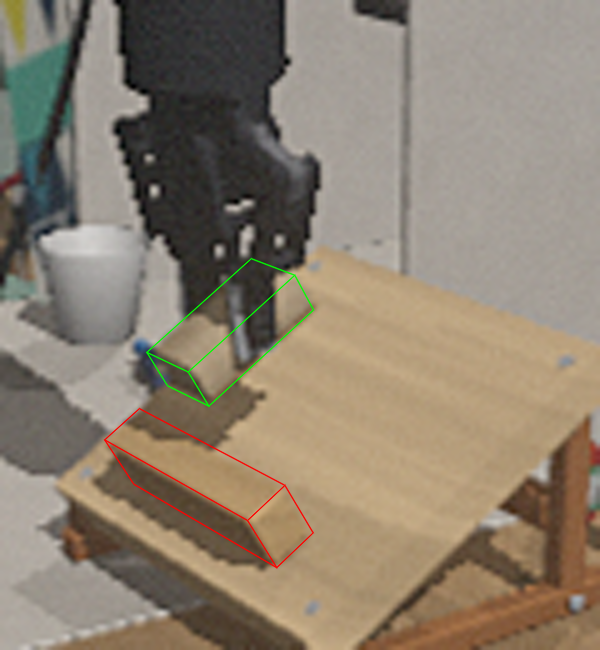

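View pics/a1top.png

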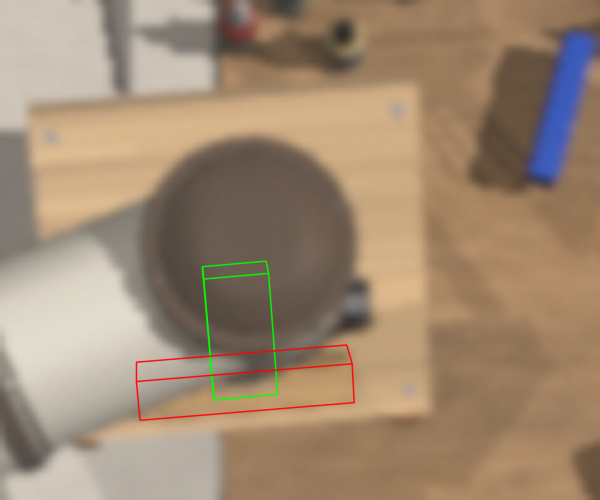

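Emit:
move_arm(
  steps=[
    [-1,5,0,-10,0,0,-0.007],
    [-1,11,-0.3,-21,0.001,0,-0.007],
    [-1,17,-0.4,-33,0.001,0,-0.007],
    [-1,21.2,-0.4,-40,0.001,0,-0.007],
    [-1,21.2,-0.4,-40,0.001,0,-0.007],
  ],
)

```text
clock: 27.2
position: [504.9, 8.6, 93.9]
ee_rot: [-0.037, 0.998, 0.001, 0.04]
contact_force: [0.2, 0.5, -1.2]
gripper_width: 33.6
```

Emit:
move_arm(
  steps=[
    [-1,0,0,0,0,0,0],
    [-1,0,0,0,0,0,0],
    [-1,0,0,0,0,0,0],
  ],
)

```text
clock: 27.45
position: [505.2, 8.6, 96.3]
ee_rot: [-0.037, 0.998, 0.002, 0.042]
contact_force: [0.2, -0.2, -0.9]
gripper_width: 33.9
```

```bash
python3 - <<'E'
from pl import *
s=relb();delta(*pl(50,0,3),s)
E
```

```text
block in board [49.39 -0.69 15.02] rot [-0.    -0.001 -0.001] F [-0.3 -0.2 -0.9] clk 27.45
shift [  6.5   1.2 -10.1] rot [ 0.0005 -0.0001  0.0015] target [511.6   9.7  86.2]
```

Emit:
move_arm(
  steps=[
    [-1,2.2,0.4,-3.4,0,0,0],
    [-1,4.3,0.8,-6.8,0,0,0],
    [-1,6.5,1,-10.1,0,0,0],
    [-1,6.5,1,-10.1,0,0,0],
  ],
)

```text
clock: 27.78
position: [511.5, 9.4, 84.9]
ee_rot: [-0.037, 0.998, 0.001, 0.041]
contact_force: [0.0, 0.4, -0.4]
gripper_width: 33.4
```

```bash
python3 - <<'E'
from pl import *
s=relb();delta(*pl(50,0,0),s)
E
```

```text
block in board [49.25 -0.38  1.97] rot [-0.002 -0.002 -0.001] F [-0.1  0.4 -0.3] clk 27.78
shift [ 1.6  0.5 -1.3] rot [ 0.0011 -0.002   0.0018] target [513.1   9.9  83.6]
```

Emit:
move_arm(
  steps=[
    [-1,0.5,0,-0.9,0,0,0],
    [-1,1,0,-1.7,0,0,0],
    [-1,1,0,-1.7,0,0,0],
  ],
)

```text
clock: 28.03
position: [512.5, 9.4, 83.8]
ee_rot: [-0.037, 0.998, 0.001, 0.042]
contact_force: [-0.9, -0.0, -0.8]
gripper_width: 33.6
```

```bash
python3 - <<'E'
from pl import *
s=relb();delta(*pl(50,0,0),s)
E
```

```text
block in board [49.47 -0.46  0.5 ] rot [-0.001 -0.002 -0.001] F [-1.2  0.  -0.3] clk 28.03
shift [ 0.7  0.5 -0.2] rot [ 0.0009 -0.0013  0.0018] target [513.1   9.9  83.6]
```

Now I go a little further in until it touches, then slide it down the slope to the ledge.

Emit:
move_arm(
  steps=[
    [-1,0.4,0,-0.7,0,0,0],
    [-1,0.4,0,-0.7,0,0,0],
    [-1,0.4,0,-0.7,0,0,0],
  ],
)

```text
clock: 28.28
position: [512.9, 9.4, 83.3]
ee_rot: [-0.037, 0.998, 0.001, 0.042]
contact_force: [0.1, 0.1, -0.9]
gripper_width: 33.9
```

```bash
python3 -c "
from pl import *
relb()"
```

```text
block in board [49.64 -0.44 -0.12] rot [-0.001 -0.001 -0.001] F [-0.4  0.1 -0.9] clk 28.28
```

Emit:
move_arm(
  steps=[
    [-1,-0.9,-0.06,-0.5,0,0,0],
    [-1,-1.5,-0.1,-0.9,0,0,0],
    [-1,-1.5,-0.1,-0.9,0,0,0],
  ],
)

```text
clock: 28.53
position: [511.1, 9.3, 82.2]
ee_rot: [-0.037, 0.998, 0.001, 0.042]
contact_force: [0.0, 0.7, -0.7]
gripper_width: 33.6
```

```bash
python3 -c "
from pl import *
relb()"
```

```text
block in board [47.55 -0.47 -0.14] rot [-0.001 -0.001 -0.001] F [-0.3  0.7 -0.6] clk 28.53
```

Emit:
move_arm(
  steps=[
    [-1,0.5,0,-0.9,0,0,0],
    [-1,0.5,0,-0.9,0,0,0],
    [-1,0.5,0,-0.9,0,0,0],
  ],
)

```text
clock: 28.78
position: [511.1, 9.2, 82.2]
ee_rot: [-0.037, 0.998, 0.001, 0.041]
contact_force: [-4.6, 0.9, 8.1]
gripper_width: 33.7
```

```bash
python3 -c "
from pl import *
relb()"
```

```text
block in board [47.53 -0.51 -0.2 ] rot [-0.002 -0.002 -0.001] F [0.1 1.3 9.3] clk 28.78
```

Emit:
move_arm(
  steps=[
    [-1,-0.9,-0.06,-0.5,0,0,0],
    [-1,-0.9,-0.06,-0.5,0,0,0],
    [-1,-0.9,-0.06,-0.5,0,0,0],
  ],
)

```text
clock: 29.03
position: [511.2, 9.3, 82.2]
ee_rot: [-0.037, 0.998, 0.001, 0.042]
contact_force: [-2.4, 1.4, 7.7]
gripper_width: 33.4
```

```bash
echo a2>tag; python3 look.py
```

```text
block in board [47.58 -0.46 -0.22] rot [-0.    -0.001 -0.001] F [1.9 1.5 7.8] clk 29.03
```

View pics/a2side.png

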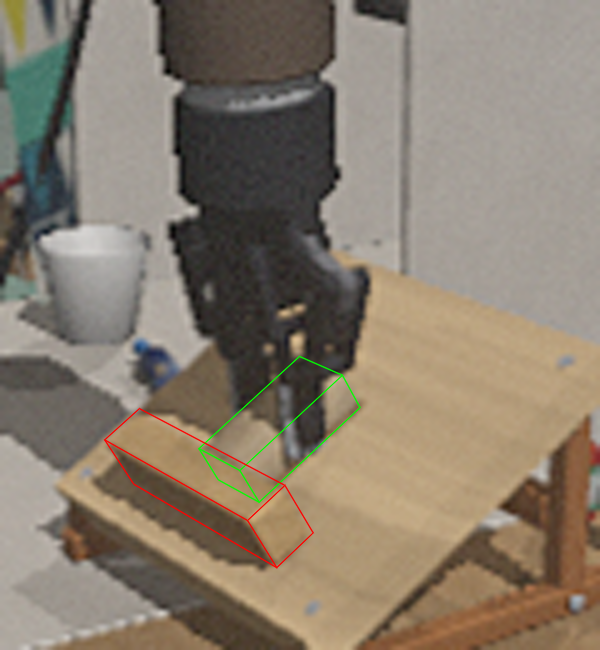

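Emit:
move_arm(
  steps=[
    [-1,-1.2,-0.1,-0.7,0,0,0],
    [-1,-1.2,-0.1,-0.7,0,0,0],
    [-1,-1.2,-0.1,-0.7,0,0,0],
  ],
)

```text
clock: 29.38
position: [511.1, 9.3, 82.2]
ee_rot: [-0.038, 0.998, 0.001, 0.043]
contact_force: [-2.0, -0.3, 9.7]
gripper_width: 33.6
```

```bash
python3 -c "
from pl import *
relb()"
```

```text
block in board [47.53 -0.45 -0.21] rot [ 0.002 -0.001 -0.   ] F [ 3.1 -0.1  9.4] clk 29.38
```

Emit:
move_arm(
  steps=[
    [-0.1,0,0,0,0,0,0],
    [-0.1,0,0,0,0,0,0],
    [0.1,0,0,0,0,0,0],
    [0.1,0,0,0,0,0,0],
  ],
)

```text
clock: 29.72
position: [509.6, 9.1, 80.0]
ee_rot: [-0.037, 0.998, 0.001, 0.041]
contact_force: [0.5, 0.4, 0.5]
gripper_width: 47.0
```

Emit:
move_arm(
  steps=[
    [0.1,0,0,8,0,0,0],
    [0.1,0,0,25,0,0,0],
    [0.1,0,0,60,0,0,0],
    [0.1,0,0,100,0,0,0],
    [0.1,0,0,140,0,0,0],
  ],
)

```text
clock: 30.13
position: [509.1, 8.9, 221.9]
ee_rot: [-0.037, 0.998, 0.001, 0.041]
contact_force: [1.2, 0.4, -0.3]
gripper_width: 46.8
```

Emit:
move_arm(
  steps=[
    [0.1,-5,35,10,0,0,0],
    [0.1,-10,70,20,0,0,0],
    [0.1,-15,105,20,0,0,0],
    [0.1,-20,140,20,0,0,0],
    [0.1,-25,175,20,0,0,0],
  ],
)

```text
clock: 30.55
position: [484.2, 185.6, 241.3]
ee_rot: [-0.037, 0.998, 0.002, 0.042]
contact_force: [0.8, 0.0, -1.3]
gripper_width: 46.7
```

```bash
cat > fin.py <<'E'
from pl import *
s=readout.read_state(); print(s["position"],s["clock"],s["contact_force"])
Bp=lambda y:(R@rz(-np.pi/2+y[2]),t+R@np.array([y[0],y[1],0]))
Lp=lambda y:(R@rz(y[2]),t+R@np.array([y[0],y[1],0]))
cs=[pcor(avg("side",3),x[:6]),pcor(avg("top",3),x[6:12])]
for i in((0,),(1,),(0,1)):
    c,r=solve([cs[k] for k in i],{"sand":(Bp,{j:Ssand for j in range(len(i))}),"ledge":(Lp,{j:Sbar for j in range(len(i))})},{"sand":[47.5,0,0],"ledge":[0,0,0]},usecor=False,ws=(3,2,2))
for p,n,cr in((cs[0],"fs.png",(230,150,350,270)),(cs[1],"ft.png",(230,140,350,240))): overlay(p,[(Ssand(p,*Bp(r["sand"])),(0,255,0)),(Sbar(p,*Lp(r["ledge"])),(0,0,255))],n,cr,5); overlay(p,[],"p"+n,cr,5)
for k in["dropper_bottle","tube","small_block"]:
    for n in("side","top"):
        p=optics.get_image(n); print(k,n,[(round(float(d["conf"]),2),np.round(d["uv"]).tolist()) for d in nets.tip_of(k,p)][:2])
E
python3 fin.py
```

```text
[484.1992631  185.57318095 241.26502309] 30.55 [ 0.80742725  0.02130747 -1.30429769]
cor [[-0.0, 0.0, -0.0, 0.0, 0.0, 0.0]]
sand [ 4.92266e+01 -2.35770e+00  1.27000e-02] [(0, 0.41)]
ledge [-0.7827 -1.4939 -0.0173] [(0, 0.44)]
cor [[-0.0, 0.0, -0.0, 0.0, 0.0, -0.0]]
sand [ 5.05853e+01 -1.33920e+00 -2.17000e-02] [(0, 0.42)]
ledge [-2.1508 -2.9204  0.0204] [(0, 0.47)]
cor [[-0.0, 0.0, 0.0, 0.0, 0.0, 0.0], [-0.0, -0.0, -0.0, -0.0, 0.0, -0.0]]
sand [ 4.93983e+01 -1.60220e+00 -2.90000e-03] [(0, 0.34), (1, 0.37)]
ledge [-1.475  -2.0276 -0.0037] [(0, 0.36), (1, 0.38)]
dropper_bottle side [(0.57, [210.0, 225.0])]
dropper_bottle top [(0.65, [216.0, 247.0])]
tube side [(0.38, [262.0, 198.0]), (0.26, [286.0, 210.0])]
tube top []
small_block side [(0.8, [266.0, 289.0])]
small_block top [(0.41, [332.0, 257.0])]
```

View pics/pfs.png

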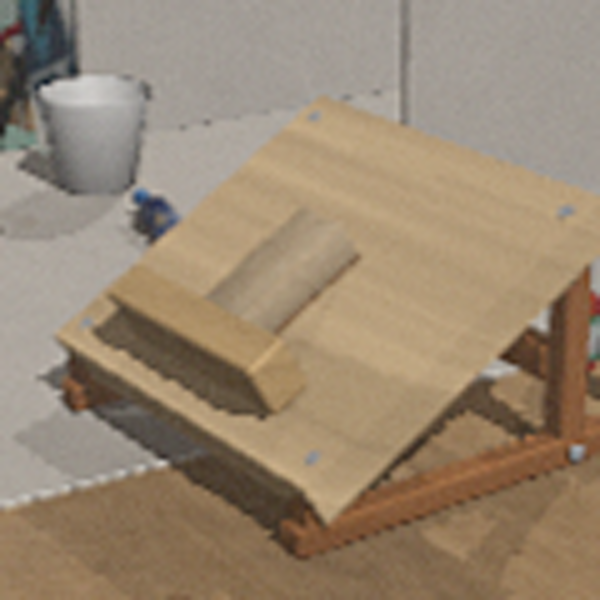

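View pics/ft.png

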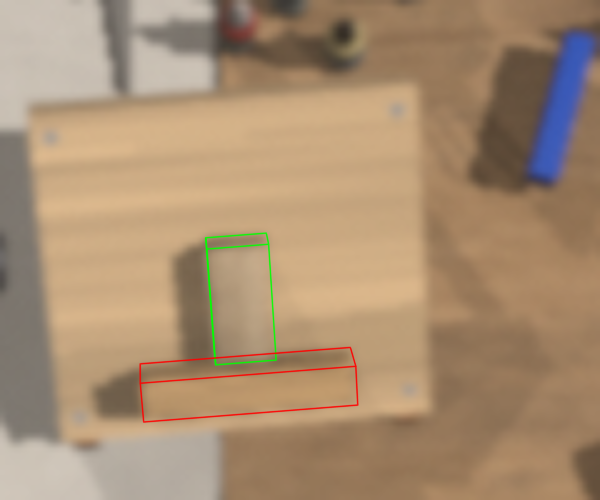

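```bash
python3 -c "
from h import *
s=readout.read_state(); print(s['clock'],s['joint_vel'].round(3)); print(workorder.job_done())"
```

```text
31.45 [ 0.001  0.001  0.002 -0.001 -0.    -0.   ]
the job is handed in; nothing more can be done
None
```

I plugged the ledge into the board's slots and laid the sanding block on the slope against it. The job is handed in at 31.45 s; no verdict was reported.

**What I did**
- My first, square grip on the ledge could not reach the slots: the tilted approach ran into joint limits. I put the ledge back in its parking block, gripped it again with the tool leaning 25°, and pushed it in.
- I then picked up the sanding block with the tool leaning 25° as well, set it on the slope and slid it down towards the ledge before letting go.

**Last checks**
- **Ledge:** when it stopped on the board, the arm's readings put it at -0.2 mm height, 0.0 mm along the slope and -0.8 mm along the row, with about 8 N of contact force.
- **Sanding block:** on release the arm's readings put it at x = 47.5 mm and y = -0.5 mm, flat and straight within 0.003 rad. In the side picture it looks to be touching the ledge.
- **Other things:** the networks find the bottle and the small block within about 2 pixels of their starts in both views. The tube was found only in the side view, with low confidence (0.38) and about 5 pixels off. The top view missed it.

**What disagreed or was not confirmed**
- The final camera fits differ from the arm's readings by a few mm. They give x = 49–51 mm for the block, and put the ledge up to about 2 mm off along the slope and 1.5–3 mm along the row. I trusted the arm's readings for the ledge, because the slots leave it only about ±1.5 mm of play.
- Those camera fits leave 2 to 5 mm between the block's end and the ledge, so contact is not certain. That is still inside the 8 mm limit.

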